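# Lock the add-on unit to the microscope console with its cam lock

## Task

The small add-on unit of the microscope's control console is standing off on the console's base tray. Slide it along the tray up to the console so that the head of its bolt is inside the cam lock, then take the big flat-bladed screwdriver (the square-handled one) from the tool stand and with it turn the cam lock's slotted disc clockwise as far as it will go, so that the cam draws the unit tight against the console. Put the screwdriver back in its hole in the stand and leave the other things where they are.

Things in the scene. Friction and masses are not known exactly. Their poses are not given: they have to be found in the camera images.
- dock (a point): On the fixed white console: middle of the foot of its docking face, on the tray floor 8 mm above the table. x runs to the console's back, y along the tray, z up; the docking face looks to -y, where the add-on unit stands. Main section at y > 0: 160 mm deep, 150 wide, 122 high. The aluminium tray's side rails hold the unit down and guide it along y with 1 mm play.
- strip (a point): Middle of the outer face of the black contact block around the bolt hole in the docking face (47 x 16 mm, 5 mm proud). It is sprung and pushes the unit back over the last 5 mm, with 10 N when home: a unit that is only pushed up and let go creeps back to a gap of about 3.5 to 5 mm. The bolt head is then still within the cam's reach, which ends at a gap of about 5.5 mm.
- unit_face (a point): On the loose white add-on unit (158 mm deep in x, 90 wide in y, 114 high at the back, 0.7 kg): middle of the foot of its face towards the console. Axes as dock when docked; its -y seen from dock is the gap, 28 to 45 mm at first, 0 when tight. A steel bolt with a mushroom head stands 28 mm out of this face, 60 mm above the foot.
- unit_handle (a point): Middle of the bar of the bow handle on the unit's outer side (away from the console): a dark steel bar 84 mm long along x, 12 x 12 mm, 38 mm clear of that side, its middle 55 mm above the table. Axes as unit_face. Good to push on towards the console (with the shut fingers, say) or to pinch across y; 2 N slides the unit, 15 N presses it home.
- cam (a joint): Turn of the cam lock disc, rad. 0 to 0.1 at first: open, the bolt head can go in. Grows clockwise as seen looking onto the disc. From about 0.8 to 1 the cam has hold of the bolt head, from about 1.9 to 2.1 the unit is drawn tight, at 2.4 it stops dead. It stays where it is left. About 0.1 to 0.3 N m turns it.
- cam_face (a point): Centre of the outer face of the cam lock disc: steel, 44 mm across in a dark bezel, in the console's fascia near its docking edge. z points out of the fascia (35 degrees from vertical, to the console's front, -x of dock), x runs along the slot and turns with the disc. Slot 24 mm long, 6.5 wide, 7 deep, ends closed. A black pip at the rim on the -y side points to the bolt when open.
- driver_tip (a point): End edge of the big flat-bladed screwdriver, its middle. z runs up the tool from tip to butt, x along the blade's width (18 mm wide, 3.5 thick, 20 long; then a 10 mm round shank). Collar 36 mm across from 100 to 106 mm; black square handle 28 x 28 mm from 106 to 172 mm, flats facing x and y. 0.16 kg. It stands tip down in a hole of the stand, the collar on its top plate.
- driver_grip (a point): Centre of the big screwdriver's square handle, 139 mm from the tip, same axes as driver_tip.
- hole0 (a point): Fixed aluminium tool stand (190 x 78 mm, top plate 118 mm above the table), left or right of the console: centre of the first of its three holes (27 mm across), at the top face. x runs along the row, z up. Each hole holds one tool at first.
- hole1 (a point): The middle hole, 62 mm along x from hole0.
- hole2 (a point): The third hole, 62 mm along x from hole1.
- slim_mid (a point): A slim round-handled screwdriver (handle 18 mm across, 75 mm high above the plate) in another hole of the stand; leave it. This point is 40 mm above the plate.
- nutdriver_mid (a point): A nut driver with a round handle (26 mm across, 73 mm high above the plate) in another hole of the stand; leave it. This point is 40 mm above the plate.
- petri: Clear flat dish, 90 mm across, 15 mm high, in front of the console; leave it. Origin at its underside.
- slidebox: White slide box 85 x 100 x 32 mm, in front of the console; leave it. Origin at its underside.
- beaker: Glass beaker 68 mm across, 90 mm high, behind the console; leave it. Origin at its underside.
- capjar: Clear jar with white cap, 64 mm across, 66 mm high, behind the console; leave it. Origin at its underside.
Things that resemble listed ones, but are neither listed nor needed, are in the scene too. What is shaped like the part that bears hole0 but orange is not meant.

How it is judged:
By the outcome, as a careful person would: the job done as asked, in the order asked, and still so for the second after the job is handed in, with the robot touching nothing.
It also fails if it takes over 67 s, if anything falls off the work surface, if the arm or the gripper's body presses on something with over 40 N, if the wrist force passes 120 N, or if a joint passes its speed limit or range.

## Robot

A 7-joint arm with a two-finger parallel gripper is mounted at the origin on the work surface. World frame = base frame: x ahead of the robot, y to its left, z up, the work surface at z = 0. Lengths are in m, angles in rad, forces in N, time in s.
With the tool pointing down it reaches from about 0.4 to 0.85 m from the base axis. Payload 10.4 kg.
Tool frame: the origin (TCP) lies between the finger pads; the fingertips stand 25 mm ahead of it and the grasp point (between the pads) lies 6 mm ahead of it; x points along the fingers, y is the direction in which the jaws open and shut, and the axes are right-handed (so a half turn about x gives the same grasp; the last joint's range is limited). The gripper opens to 87 mm and grips with 3 to 60 N. Pads are 19 mm wide; open, the fingers measure 117 mm over their backs; the gripper's body (75 mm by 190 mm) begins 51 mm behind the grasp point.
Start: joints at [1.138, 0.332, -0.065, 1.46, 0.022, 1.35, -0.088], TCP at [0.249, -0.573, 0.248] pointing down, gripper open.
Joint ranges: [-2.6, 2.6], [-0.5, 2.12], [-1.47, 1.34], [0.16, 2.42], [-1.27, 4.41], [0.06, 2.06], [-2.6, 2.6]. Speed limits (rad/s): [2.22, 2.22, 2.79, 2.79, 3.14, 3.14, 3.14].

## Interface

Orientations are given as a unit quaternion [x, y, z, w].
In Python, from bench import r gives the robot as it stands.
- The arm moves only by the shell command python3 -m pendant 'ROWS' [FORCE]. ROWS is JSON, a list of rows, each an object with "translation": the shift along the world's x, y, z in cm, a list of three; "angular": the turn, a rotation vector about the world's x, y, z in degrees, a list of three; "hand": the opening, from -1 (shut) to 1 (fully open). In form: [{"translation": [dx, dy, dz], "angular": [wx, wy, wz], "hand": hand}, ...]. A call has 1 to 20 rows; each row shifts and turns the commanded pose from where the row before left it; what a row does not reach is not made up. A row lasts 1/10 s, in which the tool goes at most 50 mm and 8.59 degrees, less where a joint would pass 70% of its speed; a pose out of reach is approached as far as the arm can. A call is refused whole if a number of a shift passes 5 or a number of a turn 8.59, either way. A call with a gripper value outside its range is refused whole. The fingers move at their own pace and stop on an object; FORCE is the grip in N (left out, the last holds). Time passes only in rows, so rows that do not move let the fingers close. It gives the time, the measured TCP pose, the force and the opening at its end, in the units of the state.
- r.read_state(): the state, without advancing time (a new reading comes with each control period).
- r.camera(name): name is "side" or "top"; returns the picture (384x512x3 uint8, red, green, blue); there is no depth.
- r.camera_info(name): a dict with "fx", "fy", "cx", "cy" (pixels), "distortion" ([k1, k2, p1, p2, k3] as OpenCV has them; the pictures are not rectified), "rvec" (rotation vector, rad) and "tvec" (3), from world to camera coordinates, as OpenCV has them. Camera axes: x right, y down, z forward; pixel columns grow to the right and rows downward; lengths in m; the calibration is good to about 2 mm. A picture is of the moment at which its call begins. camera_info takes no time and is no camera call.
- r.close_job(): hands the job in, once; it reports no verdict.
Trained networks look in the newest picture that a camera, given by its name, has taken for a name from the list of things; names that differ only in an ending like _2 or _b are one class to them, and where a whole thing is asked for, a point or a joint stands for the part that bears it (a point fixed in the world has none). Each returns a list of dicts, best first, with "confidence" (0 to 1); they miss things now and then, are a little off and sometimes report something else, mostly with a low value. They report only what shows in the picture. A call takes as long as a camera call. They do not tell look-alikes from the thing itself.
- r.find_in(camera, name): "point" ([row, column] in pixels, amid what is visible of it).
- r.mark_of(camera, name): "point" ([row, column] in pixels: a listed point, or the origin of a listed thing).
The state is a dict: "time": time; "joint_positions": joint angles; "joint_vel": joint speeds; "joint_torque": joint torques, N m; "ee_pos": TCP position; "eef_rot": TCP orientation; "ft_force": force on the tool from outside, world axes, zero at the start; "torque": the same for the moment, N m; "width": finger opening in m.
Only numpy, scipy, OpenCV 4.12 (cv2) and the standard library are available. Lean on these libraries where they do the work, as an engineer would, in place of code of your own. Each camera call takes 0.05 s, during which the arm holds its last target.

## Working session

There is one attempt and no reset: what is moved stays moved. The work goes in short steps, Python scripts to look and compute and a shell command to move; the robot and the scene stay as the last step left them, time stands still between calls to the robot, and variables do not carry over. Pictures are saved under pics/ and viewed, and the job is handed in when it is done.

```bash
ls; mkdir -p pics
cat > h.py <<'E'
import numpy as np, cv2
from bench import r
from scipy.spatial.transform import Rotation as R
def cam(n):
    i=r.camera_info(n); K=np.array([[i['fx'],0,i['cx']],[0,i['fy'],i['cy']],[0,0,1]],float)
    return K,np.array(i['distortion'],float),np.array(i['rvec'],float),np.array(i['tvec'],float)
def ray(n,rc):
    K,d,rv,t=cam(n); Rm=cv2.Rodrigues(rv)[0]
    u=cv2.undistortPoints(np.array([[[rc[1],rc[0]]]],float),K,d)[0,0]
    v=Rm.T@np.array([u[0],u[1],1]); return -Rm.T@t, v/np.linalg.norm(v)
def tri(p,q,a='side',b='top'):
    o1,d1=ray(a,p);o2,d2=ray(b,q)
    s=np.linalg.lstsq(np.stack([d1,-d2],1),o2-o1,rcond=None)[0]
    x1=o1+s[0]*d1;x2=o2+s[1]*d2
    return (x1+x2)/2,np.linalg.norm(x1-x2)
def atz(n,rc,z):
    o,d=ray(n,rc); return o+d*(z-o[2])/d[2]
def proj(n,P):
    K,d,rv,t=cam(n); p=cv2.projectPoints(np.atleast_2d(np.array(P,float)),rv,t,K,d)[0][:,0]; return p[:,::-1].round(1)
def save(n,f):
    im=r.camera(n); cv2.imwrite('pics/'+f,im[:,:,::-1]); return im
def crop(n,f,r0,r1,c0,c1,s):
    im=r.camera(n)[r0:r1,c0:c1,::-1]; cv2.imwrite('pics/'+f,cv2.resize(im,None,fx=s,fy=s,interpolation=cv2.INTER_CUBIC))
E
python3 - <<'E'
from h import *
for n in('side','top'):
    save(n,n+'0.png'); i=cam(n); o,d=ray(n,(192,256)); print(n,o,d,i[0][0,0])
    for k in 'dock strip unit_face unit_handle cam_face driver_tip driver_grip hole0 hole1 hole2 slim_mid nutdriver_mid petri slidebox beaker capjar'.split():
        print(k,[(np.round(e['point'],1).tolist(),round(e['confidence'],2)) for e in r.mark_of(n,k)])
print(r.read_state())
E
```

```text
pics
side [0.16825773 1.36814892 1.01604301] [ 0.20731656 -0.82196135 -0.53047091] 484.4749610967171
dock []
strip []
unit_face [([216.3, 245.3], 0.63), ([291.0, 257.2], 0.63)]
unit_handle [([187.4, 257.9], 0.72)]
cam_face [([212.2, 252.4], 0.61), ([289.3, 259.5], 0.55)]
driver_tip [([289.3, 260.3], 0.53)]
driver_grip [([251.4, 260.4], 0.56), ([249.5, 234.9], 0.49)]
hole0 [([263.0, 215.8], 0.96), ([264.6, 261.1], 0.88), ([280.4, 305.4], 0.85), ([264.3, 243.1], 0.67), ([289.9, 351.3], 0.67), ([286.0, 322.9], 0.64)]
hole1 [([263.0, 215.8], 0.96), ([264.6, 261.1], 0.88), ([280.4, 305.4], 0.85), ([264.3, 243.1], 0.67), ([289.9, 351.3], 0.67), ([286.0, 322.9], 0.64)]
hole2 [([263.0, 215.8], 0.96), ([264.6, 261.1], 0.88), ([280.4, 305.4], 0.85), ([264.3, 243.1], 0.67), ([289.9, 351.3], 0.67), ([286.0, 322.9], 0.64)]
slim_mid [([249.0, 238.3], 0.52)]
nutdriver_mid [([248.9, 217.2], 0.53)]
petri [([257.8, 290.3], 0.61), ([187.7, 256.2], 0.36)]
slidebox [([202.1, 307.0], 0.89), ([290.5, 257.1], 0.71)]
beaker [([211.4, 252.3], 0.73)]
capjar [([237.0, 179.6], 0.76), ([258.6, 291.0], 0.26)]
top 
[... 1098 characters left out ...]
oint_positions': array([ 1.13839804,  0.33221674, -0.0647169 ,  1.46010877,  0.02161166,
        1.34986829, -0.08851174]), 'joint_vel': array([-1.73286103e-03,  1.47289342e-04,  6.69912252e-04, -2.54404164e-04,
       -1.32077955e-03,  2.71584414e-05,  5.54985087e-05]), 'joint_torque': array([ 7.40085216e-05, -6.23029447e+01,  2.47051846e-02, -3.90120685e+01,
       -6.11215504e-02,  3.14795331e-02,  3.45218587e-05]), 'ee_pos': array([ 0.24904833, -0.57326453,  0.24756092]), 'eef_rot': array([ 0.6923264 ,  0.1438462 , -0.69230248,  0.14390867]), 'ft_force': array([-0.36503566,  0.21253113,  0.59986387]), 'torque': array([-0.03900364, -0.01875457,  0.0172738 ]), 'width': 0.08711243705447103}
```

View images.

Run:
```python
import cv2
a=cv2.imread('pics/side0.png');b=cv2.imread('pics/top0.png')
cv2.imwrite('pics/s0c.png',cv2.resize(a[150:350,150:410],None,fx=3,fy=3,interpolation=cv2.INTER_CUBIC))
cv2.imwrite('pics/t0c.png',cv2.resize(b[110:330,100:360],None,fx=2.7,fy=2.7,interpolation=cv2.INTER_CUBIC))
```

```text
(no output)
```

View pics/s0c.png

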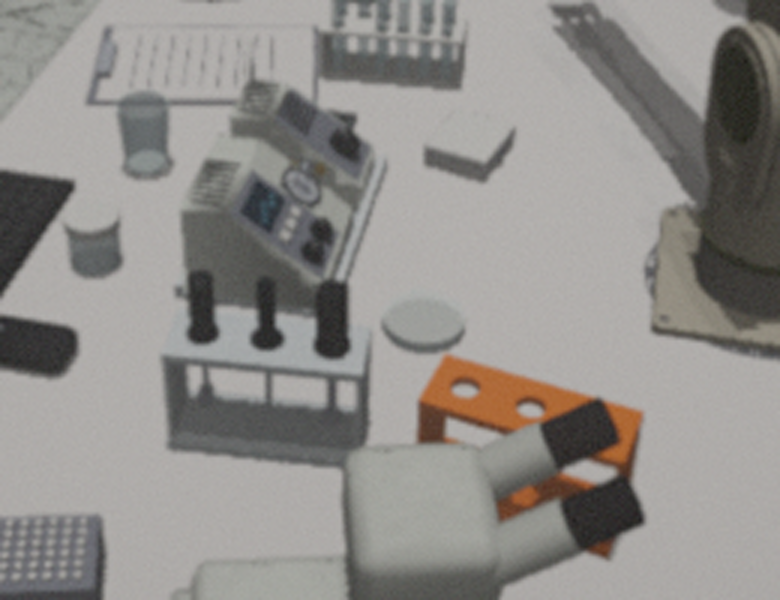

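View pics/t0c.png

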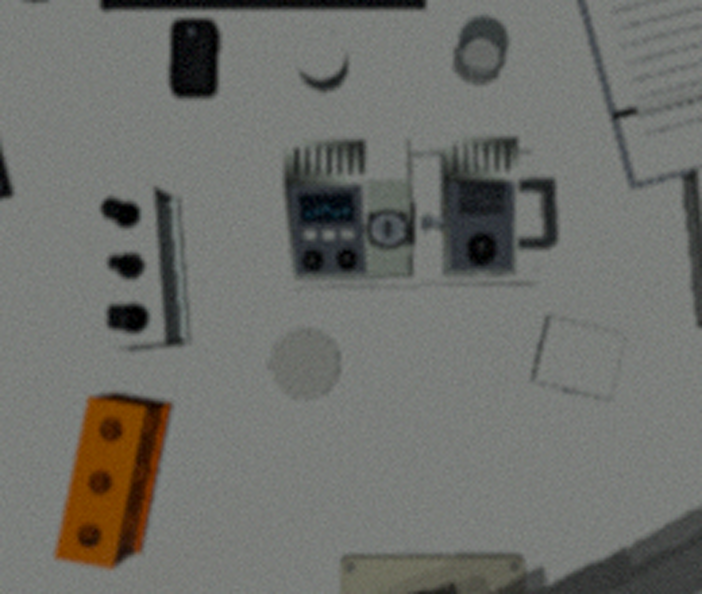

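View pics/top0.png

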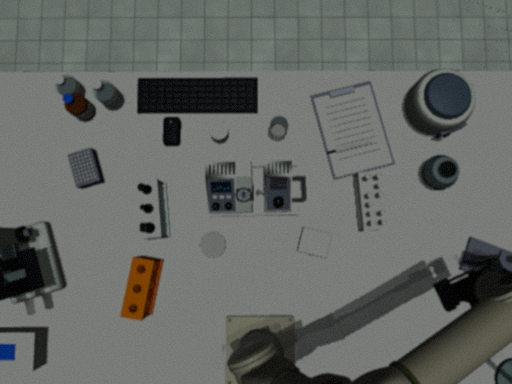

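Run:
```python
from h import *
def T(k,a,b): x,e=tri(a,b); print(k,x.round(4),'err',round(e,4))
T('holeA',(263,215.8),(187.7,148.7));T('holeB',(264.3,243.1),(207.1,150.9));T('holeC',(264.6,261.1),(227.1,152.5))
T('grip',(251.4,260.4),(232,147.4));T('slim',(249,238.3),(204.5,145.8));T('nut',(248.9,217.2),(184.9,141.8))
T('cam',(212.2,252.4),(196.9,241.1));T('handle',(187.4,257.9),(185.4,304.1));T('ufs',(216.3,245.3),(191.6,265.9))
for n,z in(('dock',.008),('unit_face',.008)):pass
print('dock',atz('top',(187.6,250.3),.008),'uface',atz('top',(191.6,265.9),.008),'handle@55',atz('top',(185.4,304.1),.055),'strip',atz('top',(192.2,251.3),.068))
for z in(.118,):
  for h in((187.7,148.7),(207.1,150.9),(227.1,152.5)): print(atz('top',h,z))
  for h in((263,215.8),(264.3,243.1),(264.6,261.1)): print('s',atz('side',h,z))
c=cv2.imread('pics/top0.png');cv2.imwrite('pics/t1.png',cv2.resize(c[155:220,195:315],None,fx=6.5,fy=6.5,interpolation=cv2.INTER_CUBIC))
cv2.imwrite('pics/t2.png',cv2.resize(c[165:245,125:185],None,fx=7,fy=7,interpolation=cv2.INTER_CUBIC))
c=cv2.imread('pics/side0.png');cv2.imwrite('pics/s1.png',cv2.resize(c[175:310,195:300],None,fx=4.4,fy=4.4,interpolation=cv2.INTER_CUBIC))
```

```text
holeA [0.5416 0.3599 0.1065] err 0.0003
holeB [0.4708 0.3492 0.1089] err 0.0145
holeC [0.4126 0.3429 0.1135] err 0.0012
grip [0.4048 0.3472 0.1654] err 0.0164
slim [0.4789 0.352  0.1646] err 0.0064
nut [0.5385 0.3654 0.1643] err 0.0104
cam [0.5113 0.0595 0.0889] err 0.0007
handle [ 0.5487 -0.1525  0.0563] err 0.0084
ufs [ 0.5478 -0.0211  0.0098] err 0.0212
dock [0.55182358 0.03114044 0.008     ] uface [ 0.53753929 -0.02319669  0.008     ] handle@55 [ 0.5529771  -0.15196451  0.055     ] strip [0.52928132 0.02641277 0.068     ]
[0.54011262 0.35690439 0.118     ]
[0.47724343 0.34843613 0.118     ]
[0.41304352 0.34194166 0.118     ]
s [0.53707611 0.37261282 0.118     ]
s [0.46047018 0.35911131 0.118     ]
s [0.41080579 0.34799684 0.118     ]
```

View pics/t1.png

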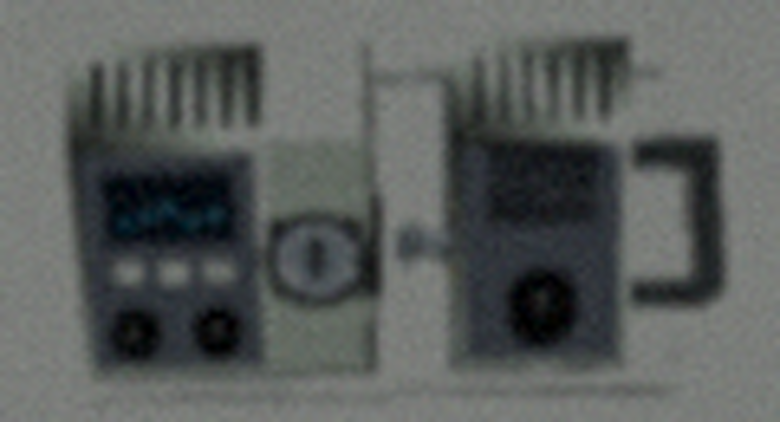

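View pics/t2.png

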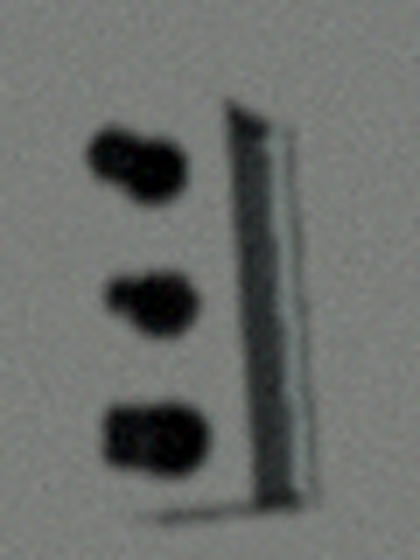

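View pics/s1.png

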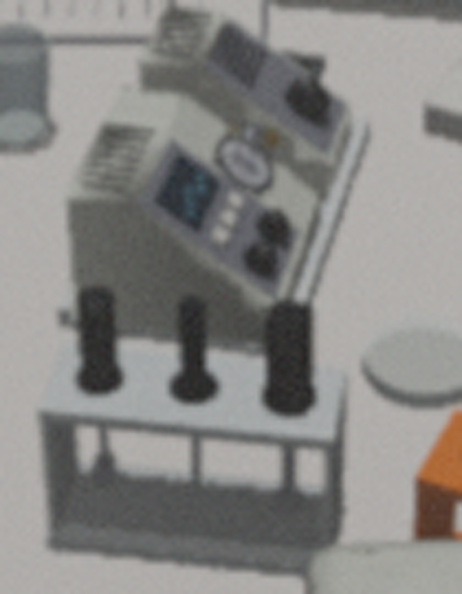

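Run:
```python
from h import *
s=r.read_state(); M=R.from_quat(s['eef_rot']).as_matrix(); print(M.round(3))
# driver from t2 measured pixels
print('collar',atz('top',(227.9,149.7),.121),'top',atz('top',(227.3,143.3),.19))
print(proj('side',[[.413,.344,.19],[.413,.344,.124],[.413,.344,.118]]),proj('top',[[.413,.344,.19],[.413,.344,.124]]))
print('handle bar',proj('top',[[.553,-.152,.055],[.595,-.152,.055],[.511,-.152,.055]]))
```

```text
[[ 0.     0.398 -0.917]
 [-0.    -0.917 -0.398]
 [-1.     0.    -0.   ]]
collar [0.41045452 0.3500889  0.121     ] top [0.41063109 0.35196915 0.19      ]
[[243.5 260.8]
 [262.  260.7]
 [263.6 260.7]] [[226.5 145.9]
 [227.1 151.4]]
handle bar [[185.4 304.1]
 [173.1 303.9]
 [197.8 304.3]]
```

```bash
python3 -m pendant '[{"translation":[2.1,2.6,0],"angular":[0,0,4.75],"hand":-1},{"translation":[2.1,2.6,0],"angular":[0,0,4.75],"hand":-1},{"translation":[2.1,2.6,0],"angular":[0,0,4.75],"hand":-1},{"translation":[2.1,2.6,0],"angular":[0,0,4.75],"hand":-1},{"translation":[2.1,2.6,0],"angular":[0,0,4.75],"hand":-1},{"translation":[2.1,2.6,0],"angular":[0,0,4.75],"hand":-1},{"translation":[2.1,2.6,0],"angular":[0,0,4.75],"hand":-1},{"translation":[2.1,2.6,0],"angular":[0,0,4.75],"hand":-1},{"translation":[2.1,2.6,0],"angular":[0,0,4.75],"hand":-1},{"translation":[2.1,2.6,0],"angular":[0,0,4.75],"hand":-1},{"translation":[2.1,2.6,0],"angular":[0,0,4.75],"hand":-1},{"translation":[2.1,2.6,0],"angular":[0,0,4.75],"hand":-1},{"translation":[2.1,2.6,0],"angular":[0,0,4.75],"hand":-1},{"translation":[2.1,2.6,0],"angular":[0,0,4.75],"hand":-1},{"translation":[0,0,0],"angular":[0,0,0],"hand":-1}]'
python3 - <<'E'
from h import *
s=r.read_state(); print(s['time'],s['joint_positions'].round(3)); print(R.from_quat(s['eef_rot']).as_matrix().round(3)); save('top','t3.png')
E
```

```text
time: 3.2
ee_pos: [0.5458, -0.2028, 0.2477]
eef_rot: [0.498, 0.503, -0.496, 0.503]
ft_force: [-0.4, 0.3, -0.1]
width: 0.0007
3.2 [ 0.68   0.276 -0.483  1.558  0.128  1.339  0.195]
[[ 0.002  1.     0.012]
 [ 0.002  0.012 -1.   ]
 [-1.     0.002 -0.002]]
```

```bash
python3 -m pendant '[{"translation":[0,0,-4],"angular":[0,0,0],"hand":-1},{"translation":[0,0,-4],"angular":[0,0,0],"hand":-1},{"translation":[0,0,-4],"angular":[0,0,0],"hand":-1},{"translation":[0,0,-4],"angular":[0,0,0],"hand":-1},{"translation":[0,0,-2.3],"angular":[0,0,0],"hand":-1},{"translation":[0,0,0],"angular":[0,0,0],"hand":-1}]'
python3 - <<'E'
from h import *
crop('side','s4.png',150,260,190,340,5);crop('top','t4.png',140,230,190,330,5.5)
E
```

```text
time: 3.85
ee_pos: [0.5404, -0.2091, 0.0613]
eef_rot: [0.499, 0.502, -0.501, 0.498]
ft_force: [-0.1, -1.0, 0.7]
width: 0.0006
```

View pics/s4.png

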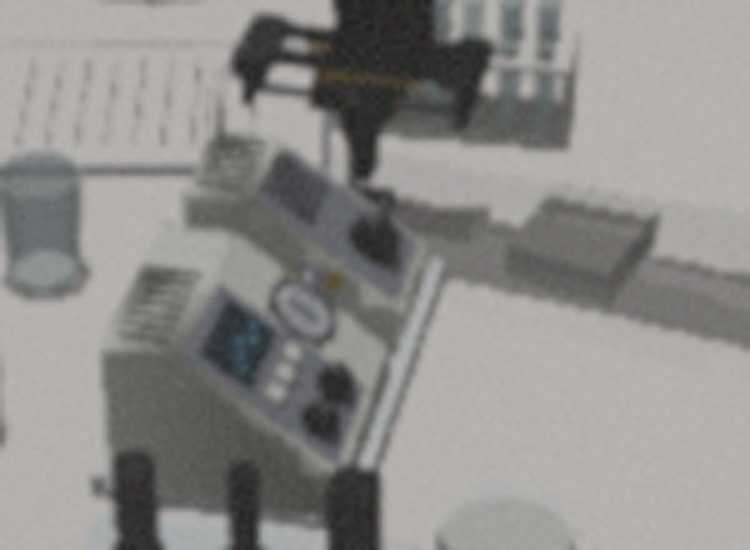

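View pics/t4.png

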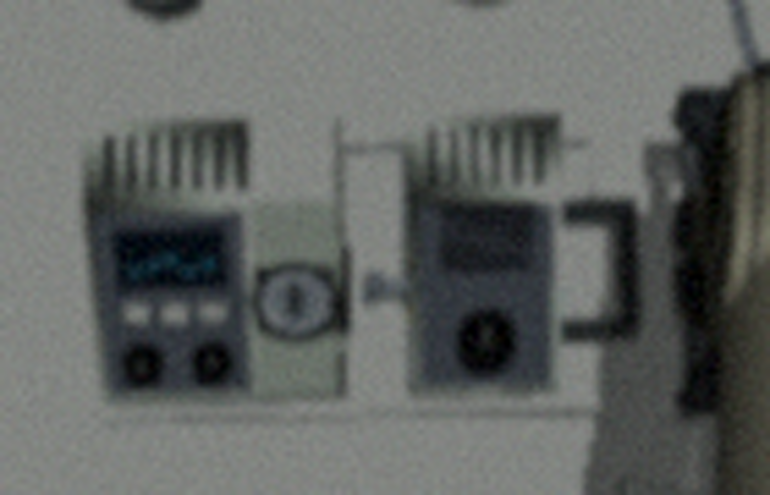

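```bash
python3 -m pendant '[{"translation":[0.1,1,0],"angular":[0,0,0],"hand":-1},{"translation":[0.1,1,0],"angular":[0,0,0],"hand":-1},{"translation":[0.1,1,0],"angular":[0,0,0],"hand":-1},{"translation":[0.1,1,0],"angular":[0,0,0],"hand":-1},{"translation":[0,0.7,0],"angular":[0,0,0],"hand":-1},{"translation":[0,0.7,0],"angular":[0,0,0],"hand":-1},{"translation":[0,0.7,0],"angular":[0,0,0],"hand":-1},{"translation":[0,0,0],"angular":[0,0,0],"hand":-1}]'
python3 - <<'E'
from h import *
crop('top','t5.png',140,230,190,330,5.5)
E
```

```text
time: 4.75
ee_pos: [0.5472, -0.147, 0.0647]
eef_rot: [0.5, 0.5, -0.5, 0.5]
ft_force: [0.5, -0.1, 0.8]
width: 0.0003
```

View pics/t5.png

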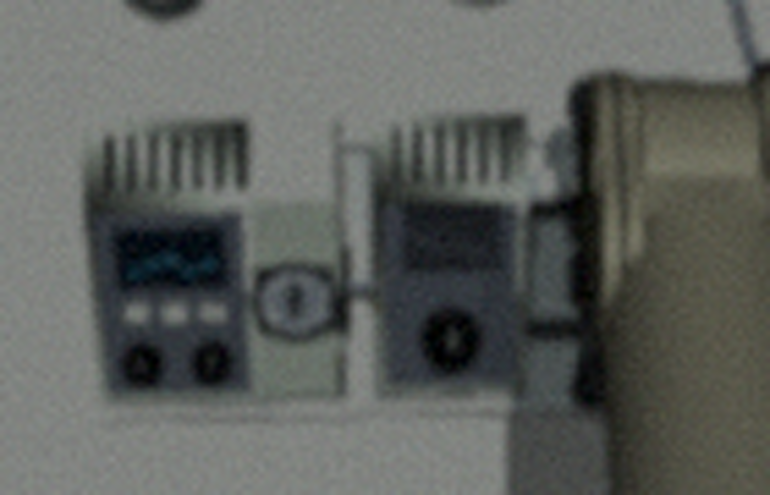

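```bash
python3 -m pendant '[{"translation":[0,0.5,0],"angular":[0,0,0],"hand":-1},{"translation":[0,0.5,0],"angular":[0,0,0],"hand":-1},{"translation":[0,0.4,0],"angular":[0,0,0],"hand":-1},{"translation":[0,0,0],"angular":[0,0,0],"hand":-1}]';python3 -m pendant '[{"translation":[0,0.2,0],"angular":[0,0,0],"hand":-1},{"translation":[0,0,0],"angular":[0,0,0],"hand":-1}]'
```

```text
time: 5.2
ee_pos: [0.5469, -0.1331, 0.0644]
eef_rot: [0.5, 0.5, -0.5, 0.5]
ft_force: [-0.2, -0.1, -0.2]
width: 0.0007
time: 5.4
ee_pos: [0.5469, -0.132, 0.0645]
eef_rot: [0.5, 0.5, -0.5, 0.5]
ft_force: [-0.3, 0.7, -0.3]
width: 0.0006
```

```bash
for i in 1 2 3; do :; done; python3 -m pendant '[{"translation":[0,0.3,0],"angular":[0,0,0],"hand":-1},{"translation":[0,0,0],"angular":[0,0,0],"hand":-1}]';python3 -m pendant '[{"translation":[0,0.2,0],"angular":[0,0,0],"hand":-1},{"translation":[0,0,0],"angular":[0,0,0],"hand":-1}]';python3 - <<'E'
from h import *
crop('top','t6.png',140,230,190,330,5.5)
E
```

```text
time: 5.6
ee_pos: [0.547, -0.1296, 0.0645]
eef_rot: [-0.5, -0.5, 0.5, -0.5]
ft_force: [1.1, -3.5, -1.9]
width: 0.0006
time: 5.8
ee_pos: [0.5471, -0.1283, 0.0646]
eef_rot: [-0.5, -0.499, 0.501, -0.5]
ft_force: [0.5, -6.1, -2.3]
width: 0.0005
```

View pics/t6.png

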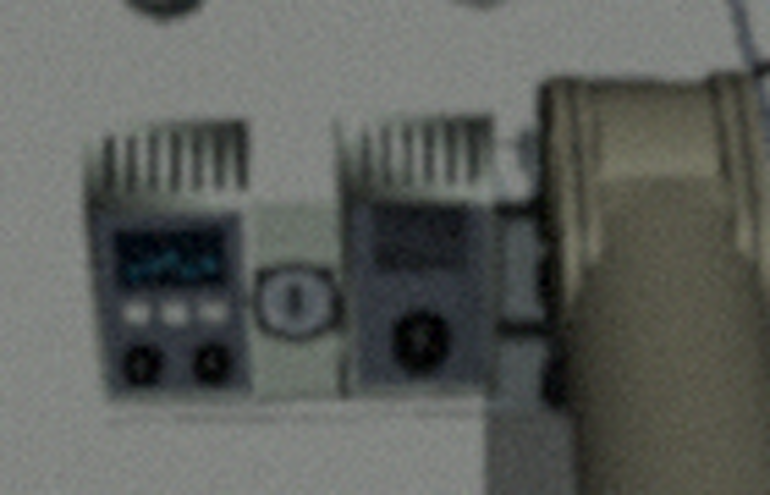

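```bash
python3 -m pendant '[{"translation":[0,0.2,0],"angular":[0,0,0],"hand":-1},{"translation":[0,0,0],"angular":[0,0,0],"hand":-1}]';python3 -m pendant '[{"translation":[0,0.2,0],"angular":[0,0,0],"hand":-1},{"translation":[0,0,0],"angular":[0,0,0],"hand":-1}]'
```

```text
time: 6.05
ee_pos: [0.5471, -0.1271, 0.0646]
eef_rot: [-0.5, -0.499, 0.501, -0.5]
ft_force: [1.2, -7.9, -2.7]
width: 0.0004
time: 6.25
ee_pos: [0.5472, -0.1258, 0.0647]
eef_rot: [-0.5, -0.499, 0.501, -0.5]
ft_force: [1.7, -9.9, -3.2]
width: -0.0001
```

```bash
python3 -m pendant '[{"translation":[0,0.1,0],"angular":[0,0,0],"hand":-1},{"translation":[0,0,0],"angular":[0,0,0],"hand":-1}]'
```

```text
time: 6.45
ee_pos: [0.5471, -0.1257, 0.0646]
eef_rot: [-0.5, -0.498, 0.501, -0.5]
ft_force: [2.2, -13.9, -3.3]
width: 0.0006
```

```bash
python3 -m pendant '[{"translation":[0,-1,0],"angular":[0,0,0],"hand":-1},{"translation":[0,-2,0],"angular":[0,0,0],"hand":-1},{"translation":[0,-2.5,0],"angular":[0,0,0],"hand":-1},{"translation":[0,-2,2],"angular":[0,0,0],"hand":-1},{"translation":[0,0,4.5],"angular":[0,0,0],"hand":-1},{"translation":[0,0,4.5],"angular":[0,0,0],"hand":-1},{"translation":[0,0,4.5],"angular":[0,0,0],"hand":-1},{"translation":[0,0,4.5],"angular":[0,0,0],"hand":-1}]'
python3 - <<'E'
from h import *
a=[r.camera('top').astype(float) for _ in range(3)]; m=np.mean(a,0).astype(np.uint8)[:,:,::-1]
cv2.imwrite('pics/t7.png',cv2.resize(m[215:242,130:165],None,fx=18,fy=18,interpolation=cv2.INTER_CUBIC))
cv2.imwrite('pics/t7b.png',cv2.resize(m[155:220,195:315],None,fx=6.5,fy=6.5,interpolation=cv2.INTER_CUBIC))
a=[r.camera('side').astype(float) for _ in range(3)]; m=np.mean(a,0).astype(np.uint8)[:,:,::-1]
cv2.imwrite('pics/s7.png',cv2.resize(m[235:310,205:285],None,fx=7.5,fy=7.5,interpolation=cv2.INTER_CUBIC))
E
```

```text
time: 7.25
ee_pos: [0.547, -0.1964, 0.2666]
eef_rot: [0.5, 0.5, -0.499, 0.5]
ft_force: [0.6, -0.1, -0.3]
width: 0.0003
```

View pics/t7.png

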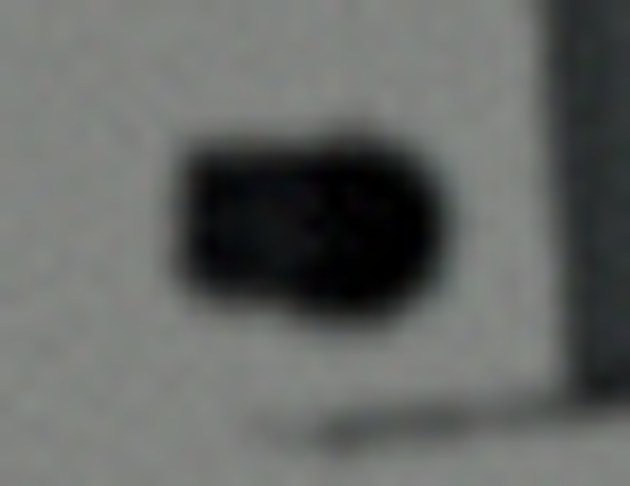

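View pics/t7b.png

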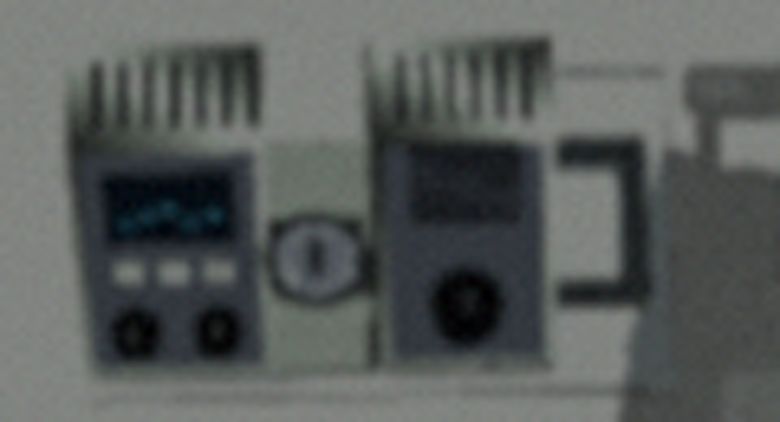

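View pics/s7.png

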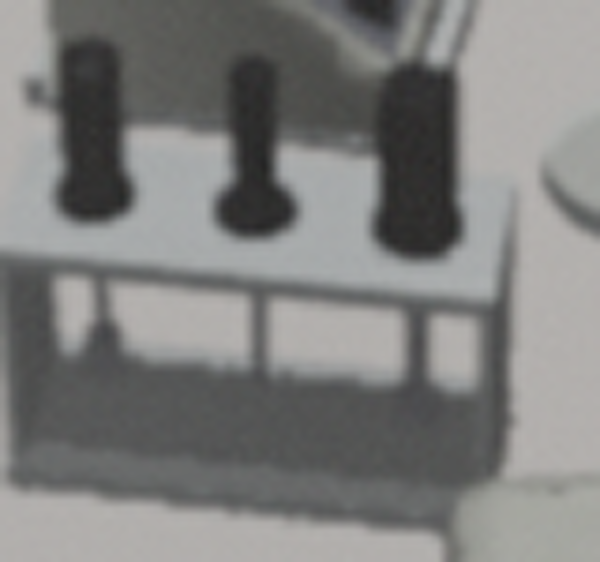

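```bash
python3 -m pendant '[{"translation":[-0.85,3.4,0.2],"angular":[0,0,6],"hand":0.4},{"translation":[-0.85,3.4,0.2],"angular":[0,0,6],"hand":0.4},{"translation":[-0.85,3.4,0.2],"angular":[0,0,6],"hand":0.4},{"translation":[-0.85,3.4,0.2],"angular":[0,0,6],"hand":0.4},{"translation":[-0.85,3.4,0.2],"angular":[0,0,6],"hand":0.4},{"translation":[-0.85,3.4,0.2],"angular":[0,0,6],"hand":0.4},{"translation":[-0.85,3.4,0.2],"angular":[0,0,6],"hand":0.4},{"translation":[-0.85,3.4,0.2],"angular":[0,0,6],"hand":0.4},{"translation":[-0.85,3.4,0.2],"angular":[0,0,6],"hand":0.4},{"translation":[-0.85,3.4,0.2],"angular":[0,0,6],"hand":0.4},{"translation":[-0.85,3.4,0.2],"angular":[0,0,6],"hand":0.4},{"translation":[-0.85,3.4,0.2],"angular":[0,0,6],"hand":0.4},{"translation":[-0.85,3.4,0.2],"angular":[0,0,6],"hand":0.4},{"translation":[-0.85,3.4,0.2],"angular":[0,0,6],"hand":0.4},{"translation":[-0.85,3.4,0.2],"angular":[0,0,6],"hand":0.4},{"translation":[-0.85,3.4,0.2],"angular":[0,0,6],"hand":0.4},{"translation":[0,0,0],"angular":[0,0,0],"hand":0.4},{"translation":[0,0,0],"angular":[0,0,0],"hand":0.4}]'
python3 - <<'E'
from h import *
s=r.read_state(); print(s['time'],s['joint_positions'].round(3)); print(R.from_quat(s['eef_rot']).as_matrix().round(3));
im=save('side','s8.png');save('top','t8.png')
E
```

```text
time: 9.35
ee_pos: [0.4102, 0.3471, 0.2952]
eef_rot: [-0.038, 0.707, 0.037, 0.705]
ft_force: [-0.1, 0.0, -0.1]
width: 0.0609
9.35 [ 0.1    0.252 -1.032  1.577  0.215  1.439  0.73 ]
[[-0.003 -0.106  0.994]
 [-0.     0.994  0.106]
 [-1.    -0.    -0.003]]
```

View pics/s8.png

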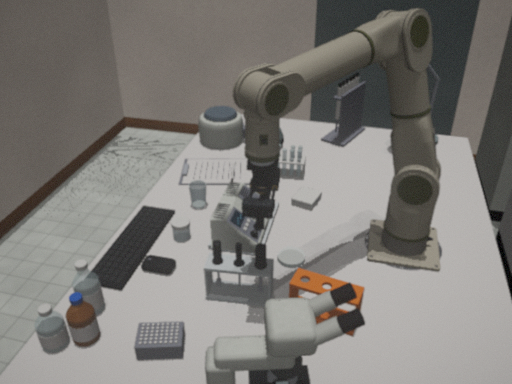

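View pics/t8.png

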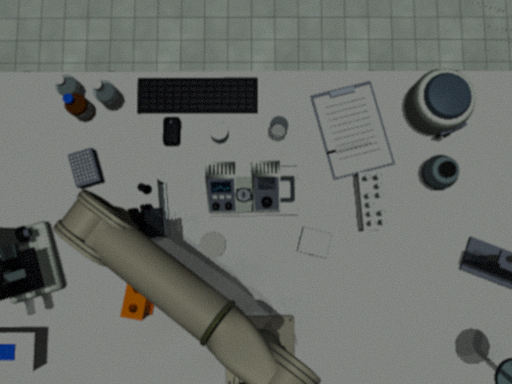

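```bash
python3 -m pendant '[{"translation":[0,0,-3],"angular":[0,0,0],"hand":0.4},{"translation":[0,0,-3],"angular":[0,0,0],"hand":0.4},{"translation":[0,0,-2],"angular":[0,0,0],"hand":0.4},{"translation":[0,0,-1.7],"angular":[0,0,0],"hand":0.4},{"translation":[0,0,-1.7],"angular":[0,0,0],"hand":0.4},{"translation":[0,0,-1.5],"angular":[0,0,0],"hand":0.4},{"translation":[0,0,0],"angular":[0,0,0],"hand":0.4},{"translation":[0,0,0],"angular":[0,0,0],"hand":0.4}]'
python3 - <<'E'
from h import *
crop('side','s9.png',180,310,190,310,4.6)
E
```

```text
time: 10.25
ee_pos: [0.4113, 0.3464, 0.1678]
eef_rot: [-0.037, 0.706, 0.037, 0.706]
ft_force: [0.2, -0.7, -0.1]
width: 0.0611
```

View pics/s9.png

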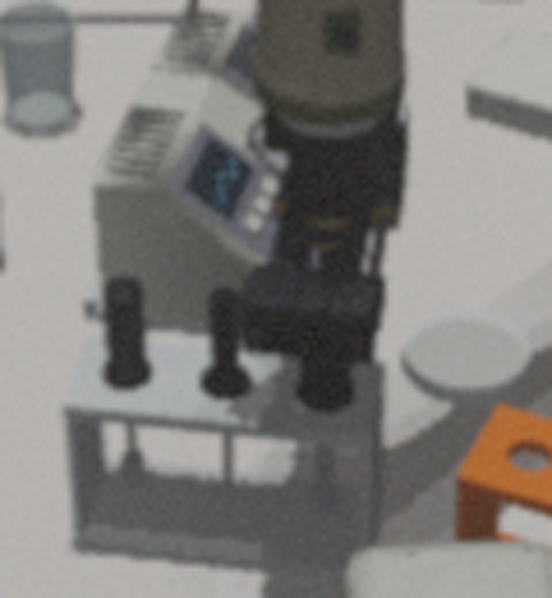

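Run:
```python
from h import *
print(proj('side',[[.411,.346,.121],[.411,.346,.19],[.411,.39,.17],[.411,.346,.168]]), 'collar seen',180+395/4.6,190+327/4.6)
```

```text
[[263.3 261.2]
 [244.1 261.3]
 [259.7 257.5]
 [250.3 261.3]] collar seen 265.8695652173913 261.0869565217391
```

```bash
python3 -m pendant '[{"translation":[0,0,0],"angular":[0,0,0],"hand":-1},{"translation":[0,0,0],"angular":[0,0,0],"hand":-1},{"translation":[0,0,0],"angular":[0,0,0],"hand":-1},{"translation":[0,0,0],"angular":[0,0,0],"hand":-1},{"translation":[0,0,0],"angular":[0,0,0],"hand":-1}]' 45; python3 -m pendant '[{"translation":[0,0,1],"angular":[0,0,0],"hand":-1},{"translation":[0,0,2],"angular":[0,0,0],"hand":-1},{"translation":[0,0,3],"angular":[0,0,0],"hand":-1},{"translation":[0,0,3],"angular":[0,0,0],"hand":-1},{"translation":[0,0,3],"angular":[0,0,0],"hand":-1},{"translation":[0,0,2],"angular":[0,0,0],"hand":-1},{"translation":[0,0,0],"angular":[0,0,0],"hand":-1}]'
python3 - <<'E'
from h import *
s=r.read_state();print(s['joint_positions'].round(3),R.from_quat(s['eef_rot']).as_matrix().round(3))
crop('side','s10.png',160,290,200,320,4.6)
for k in('driver_tip','driver_grip'): print(r.mark_of('side',k))
E
```

```text
time: 10.8
ee_pos: [0.4109, 0.347, 0.1677]
eef_rot: [-0.037, 0.706, 0.037, 0.706]
ft_force: [-0.0, 1.7, 0.7]
width: 0.0286
time: 11.5
ee_pos: [0.4115, 0.3476, 0.3106]
eef_rot: [-0.036, 0.705, 0.038, 0.707]
ft_force: [-0.2, 0.6, -1.0]
width: 0.0278
[ 0.104  0.242 -1.036  1.553  0.211  1.462  0.734] [[ 0.004 -0.104  0.995]
 [ 0.002  0.995  0.104]
 [-1.     0.002  0.004]]
[{'point': [251.3, 257.6], 'confidence': 0.59}]
[{'point': [208.7, 259.2], 'confidence': 0.72}]
```

View pics/s10.png

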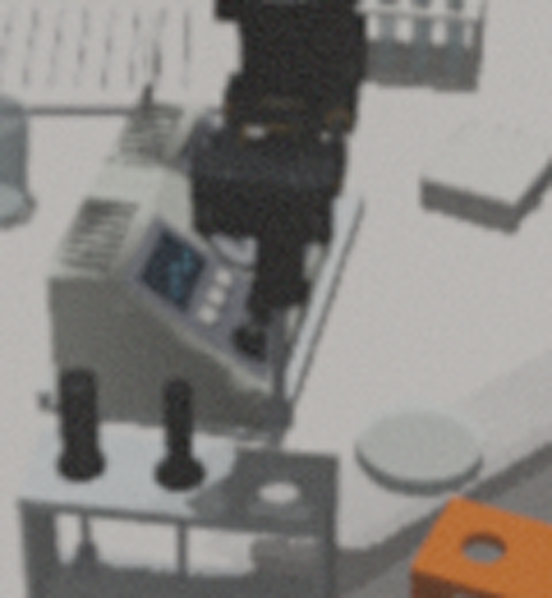

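Run:
```python
from h import *
a=[r.camera('side').astype(float) for _ in range(6)]; m=np.mean(a,0)[225:275,235:285,::-1]
m=np.clip((m-60)*1.6,0,255).astype(np.uint8)
cv2.imwrite('pics/s11.png',cv2.resize(m,None,fx=11,fy=11,interpolation=cv2.INTER_CUBIC))
print(proj('side',[[.411,.347,.161],[.411,.347,.181],[.402,.346,.161],[.42,.348,.161]]))
print(atz('side',(267,260.9),.118))
```

```text
[[252.5 261.2]
 [246.9 261.2]
 [252.8 264.4]
 [252.2 258. ]]
[0.40892617 0.35812553 0.118     ]
```

View pics/s11.png

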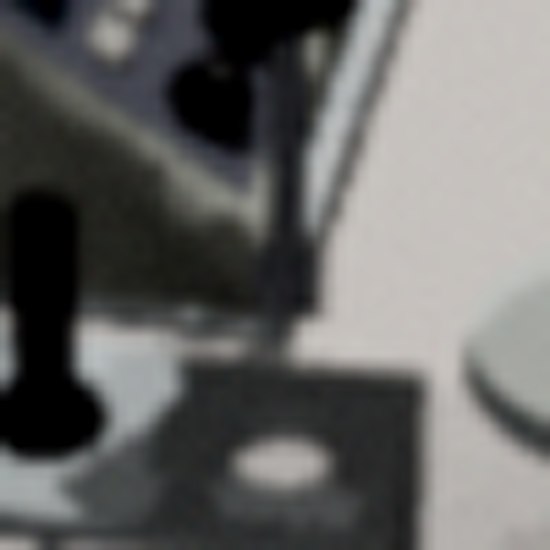

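Run:
```python
from h import *
print(tri((211.3,250.25),(194.7,243.4)))
t=[r.camera('top').astype(float) for _ in range(4)]; m=np.mean(t,0)[:,:,::-1]
c=np.clip((m[178:212,225:265]-30)*1.5,0,255).astype(np.uint8)
cv2.imwrite('pics/t12.png',cv2.resize(c,None,fx=16,fy=16,interpolation=cv2.INTER_CUBIC))
b=cv2.imread('pics/side0.png').astype(float)
c=np.clip((b[195:228,235:270]-30)*1.3,0,255).astype(np.uint8)
cv2.imwrite('pics/s12.png',cv2.resize(c,None,fx=16,fy=16,interpolation=cv2.INTER_CUBIC))
```

```text
(array([0.51975051, 0.05223222, 0.08626122]), np.float64(0.0011996680200201352))
```

View pics/t12.png

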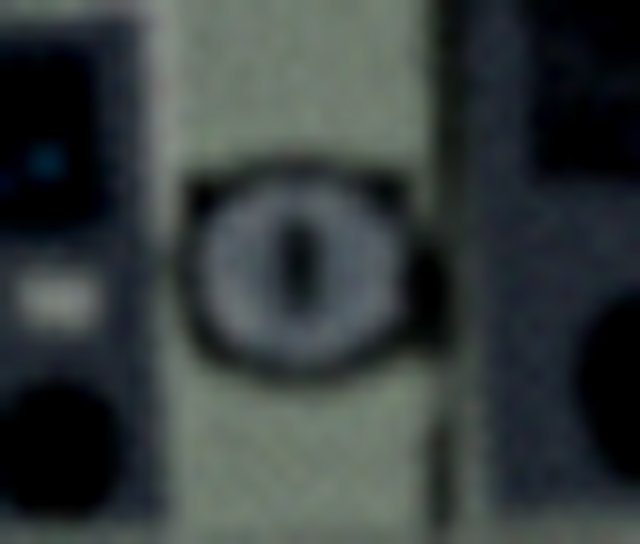

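View pics/s12.png

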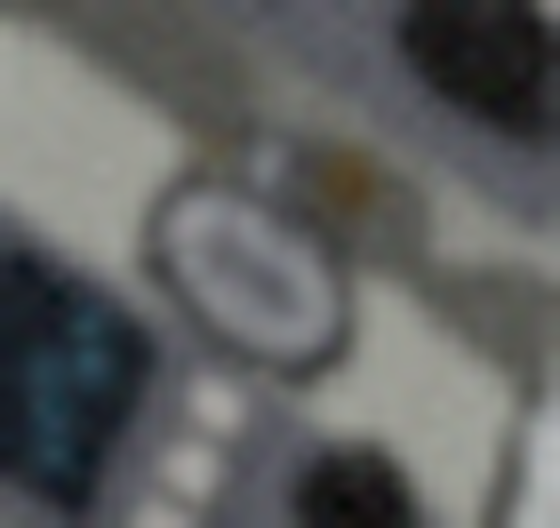

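```bash
cat >> h.py <<'E'
def cdisc(c,yaw,rad=.022,n=36,tilt=35):
    # normal toward -x of dock; returns circle, slot ends
    Rz=R.from_euler('z',yaw,degrees=True).as_matrix()
    t=np.radians(tilt); nn=Rz@np.array([-np.sin(t),0,np.cos(t)]); u=Rz@np.array([np.cos(t),0,np.sin(t)]); v=Rz@np.array([0,1,0])
    a=np.linspace(0,2*np.pi,n,endpoint=False)
    return np.array(c)+rad*(np.cos(a)[:,None]*u+np.sin(a)[:,None]*v), nn,u,v
E
python3 - <<'E'
from h import *
for z in(.008,.02):
  f=lambda c,rw:atz('top',(155+rw/6.5-.42,195+c/6.5-.42),z)
  a,b=f(100,405),f(600,392); print('front rail',a,b,np.degrees(np.arctan2(-(b-a)[0],-(b-a)[1])))
  a,b=f(380,75),f(660,72);print('rear',a,b)
C,e=tri((211.4,250.2),(194.4,243.5));print(C,e)
for n,f,o in(('top','t12.png',(178,225)),('side','s12.png',(195,235))):
    im=cv2.imread('pics/'+f)
    for c,col in((C,(0,255,0)),((.511,.0595,.089),(0,0,255))):
        p,nn,u,v=cdisc(c,0)
        q=proj(n,p); q=np.stack([(q[:,1]-o[1]+.5)*16,(q[:,0]-o[0]+.5)*16],1).astype(int)
        cv2.polylines(im,[q.reshape(-1,1,2)],True,col,1)
    cv2.imwrite('pics/o_'+f,im)
a=cv2.imread('pics/o_t12.png');b=cv2.imread('pics/o_s12.png')[:528]
cv2.imwrite('pics/o12.png',cv2.resize(np.hstack([a[:528],b]),None,fx=.66,fy=.66))
E
```

```text
front rail [0.45035066 0.17103718 0.008     ] [ 0.4560031  -0.09548556  0.008     ] -1.214951784346976
rear [0.6276178  0.02136776 0.008     ] [ 0.62860252 -0.12976385  0.008     ]
front rail [0.44975412 0.1696369  0.02      ] [ 0.45536142 -0.09475749  0.02      ] -1.214951784346965
rear [0.62560567 0.02116269 0.02      ] [ 0.62658252 -0.12876204  0.02      ]
[0.52043148 0.05185537 0.08554284] 0.00041836117850617183
```

View pics/o12.png

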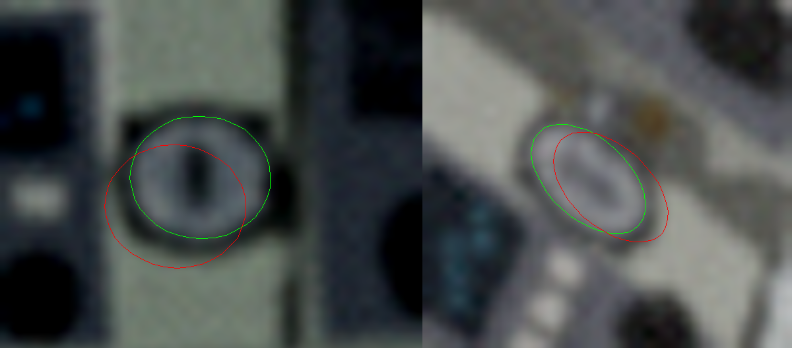

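```bash
python3 -m pendant '[{"translation":[0,-2,0.4],"angular":[0,0,-0.5],"hand":-1},{"translation":[0,-3,0.4],"angular":[0,0,-0.5],"hand":-1},{"translation":[0,-3,0],"angular":[0,0,-0.5],"hand":-1},{"translation":[0,-3,0],"angular":[0,0,-0.5],"hand":-1},{"translation":[0,-3,0],"angular":[0,-3.5,-0.5],"hand":-1},{"translation":[0,-3,0],"angular":[0,-3.5,-0.5],"hand":-1},{"translation":[0,-3,0],"angular":[0,-3.5,-0.5],"hand":-1},{"translation":[0,-3,0],"angular":[0,-3.5,-0.5],"hand":-1},{"translation":[0,-3,0],"angular":[0,-3.5,-0.5],"hand":-1},{"translation":[0,-2,0],"angular":[0,-3.5,-0.5],"hand":-1},{"translation":[0,-1.5,0],"angular":[0,-3.5,0],"hand":-1},{"translation":[0,0,0],"angular":[0,-3.5,0],"hand":-1},{"translation":[0,0,0],"angular":[0,-3.5,0],"hand":-1},{"translation":[0,0,0],"angular":[0,-3.5,0],"hand":-1},{"translation":[0,0,0],"angular":[0,0,0],"hand":-1}]'
cat >> h.py <<'E'
def pose():
    s=r.read_state(); M=R.from_quat(s['eef_rot']).as_matrix(); return s['ee_pos'],M,s
E
python3 - <<'E'
from h import *
p,M,s=pose();print(p,s['joint_positions'].round(3));print(M.round(3));print('tip',p+.1497*M[:,0])
E
```

```text
time: 13.65
ee_pos: [0.4275, 0.0588, 0.3153]
eef_rot: [-0.014, 0.5, -0.002, 0.866]
ft_force: [-0.6, 0.6, -1.3]
width: 0.028
[0.42746699 0.05876045 0.31526201] [-0.159 -0.499 -0.168  2.178  0.12   0.967  1.217]
[[ 0.5   -0.01   0.866]
 [-0.018  1.     0.022]
 [-0.866 -0.026  0.5  ]]
tip [0.5023083  0.0560626  0.18564106]
```

```bash
python3 -m pendant '[{"translation":[0,0,-2],"angular":[0,0,0],"hand":-1},{"translation":[0,0,-2],"angular":[0,0,0],"hand":-1},{"translation":[-0.3,-0.2,-1],"angular":[0,-2,0],"hand":-1},{"translation":[-0.3,-0.2,-1],"angular":[0,-2,0],"hand":-1},{"translation":[-0.4,-0.2,-1],"angular":[0,-1,0],"hand":-1},{"translation":[0,0,0],"angular":[0,0,0],"hand":-1}]'
python3 - <<'E'
from h import *
p,M,s=pose();print(p,s['joint_positions'].round(3));print(M.round(3));print('tip',p+.1497*M[:,0])
E
```

```text
time: 14.25
ee_pos: [0.4307, 0.0526, 0.2406]
eef_rot: [-0.013, 0.467, -0.008, 0.884]
ft_force: [-1.0, -0.9, -2.1]
width: 0.0275
[0.4306603  0.05258325 0.24058811] [-0.14  -0.499 -0.209  2.36   0.186  0.721  1.121]
[[ 0.564  0.002  0.826]
 [-0.027  1.     0.016]
 [-0.826 -0.031  0.563]]
tip [0.51502392 0.04855755 0.11698931]
```

```bash
cat > fk.py <<'E'
import numpy as np, itertools
from scipy.spatial.transform import Rotation as R
from scipy.optimize import least_squares
Q=[[1.13839804,0.33221674,-0.0647169,1.46010877,0.02161166,1.34986829,-0.08851174],[.68,.276,-.483,1.558,.128,1.339,.195],[.1,.252,-1.032,1.577,.215,1.439,.73],[.104,.242,-1.036,1.553,.211,1.462,.734],[-.159,-.499,-.168,2.178,.12,.967,1.217],[-.14,-.499,-.209,2.36,.186,.721,1.121]]
P=[[.24904833,-.57326453,.24756092],[.5458,-.2028,.2477],[.4102,.3471,.2952],[.4115,.3476,.3106],[.42746699,.05876045,.31526201],[.4306603,.05258325,.24058811]]
M=[np.array(m,float) for m in ([[0,.398,-.917],[0,-.917,-.398],[-1,0,0]],[[.002,1,.012],[.002,.012,-1],[-1,.002,-.002]],[[-.003,-.106,.994],[0,.994,.106],[-1,0,-.003]],[[.004,-.104,.995],[.002,.995,.104],[-1,.002,.004]],[[.5,-.01,.866],[-.018,1,.022],[-.866,-.026,.5]],[[.564,.002,.826],[-.027,1,.016],[-.826,-.031,.563]])]
def rz(a): c,s=np.cos(a),np.sin(a); return np.array([[c,-s,0],[s,c,0],[0,0,1]])
def ry(a): c,s=np.cos(a),np.sin(a); return np.array([[c,0,s],[0,1,0],[-s,0,c]])
def fk(q,sg,L):
    z0,x0,a,xa,b,xb,c,xc,tw,y1=L
    p=np.zeros(3);A=rz(-q[0]); p=A@[x0,y1,z0]
    A=A@ry(q[1])@rz(sg[0]*q[2]); p=p+A@[xa,0,a]
    A=A@ry(q[3])@rz(sg[1]*q[4]); p=p+A@[xb,0,b]
    A=A@ry(q[5]); p=p+A@[xc,0,0]
    A=A@rz(sg[2]*q[6]+tw); p=p+A@[0,0,c]
    # tool: x = z axis
    T=np.array([[0,0,-1],[0,1,0],[1,0,0]],float) # columns: tool x->z
    return p,A@T
if __name__=='__main__':
    for sg in itertools.product((1,-1),repeat=3):
        def res(L):
            o=[]
            for q,p,m in zip(Q,P,M):
                pp,mm=fk(q,sg,L); o+=list((pp-p)*10)+list((mm-m).ravel())
            return o
        best=min((least_squares(res,[.35,0,.4,0,.4,0,.3,0,t,0]) for t in(0,1.57,3.14,-1.57)),key=lambda s:s.cost)
        print(sg,best.cost,best.x.round(3))
        if best.cost<.01:
            for q,p,m in zip(Q,P,M): pp,mm=fk(q,sg,best.x); print((pp-p).round(4),np.abs(mm-m).max().round(3))
E
python3 fk.py
```

```text
(1, 1, 1) 11.739816835323866 [-0.476  0.437  0.687  0.074 -0.213 -1.054  0.961  0.254 -1.358  0.097]
(1, 1, -1) 8.26905434301752 [-0.476  0.437  0.687  0.074 -0.213 -1.054  0.961  0.254  0.521  0.097]
(1, -1, 1) 9.465668091031265 [ 0.445  0.948  0.971  0.162 -0.498  0.031  1.183  0.323 -1.152  0.075]
(1, -1, -1) 6.2000067816400435 [ 0.445  0.948  0.971  0.162 -0.498  0.031  1.183  0.323  0.655  0.075]
(-1, 1, 1) 5.723616034039778 [ 0.086  0.02   0.206 -0.019  0.462 -0.051 -0.021 -0.094  0.104 -0.061]
(-1, 1, -1) 0.6170627977215349 [ 0.086  0.02   0.206 -0.019  0.462 -0.051 -0.021 -0.094  1.472 -0.061]
(-1, -1, 1) 4.610992448180219 [ 0.27   0.023  0.406  0.015  0.483  0.05   0.25  -0.003  0.201 -0.041]
(-1, -1, -1) 0.012536176993276742 [ 0.27   0.023  0.406  0.015  0.483  0.05   0.25  -0.003  1.571 -0.041]
```

```bash
cat > fk2.py <<'E'
from fk import *
def fk2(q,L):
    z0,a,b,c,x0,y0,xa,ya,xb,yb,xc,o1,o3,o5,o7=L
    A=rz(-q[0]+o1); p=A@[x0,y0,z0]
    A=A@ry(q[1])@rz(-q[2]+o3); p=p+A@[xa,ya,a]
    A=A@ry(q[3])@rz(-q[4]+o5); p=p+A@[xb,yb,b]
    A=A@ry(q[5]); p=p+A@[xc,0,0]
    A=A@rz(-q[6]+np.pi/2+o7); p=p+A@[0,0,c]
    return p,A@np.array([[0,0,-1],[0,1,0],[1,0,0]],float)
def fit():
    def res(L):
        o=[]
        for q,p,m in zip(Q,P,M):
            pp,mm=fk2(q,L); o+=list((pp-p)*10)+list((mm-m).ravel())
        return o+list(np.array(L[4:])*.02)
    return least_squares(res,[.27,.4,.48,.25]+[0]*11)
if __name__=='__main__':
    s=fit();print(s.cost,s.x.round(3))
    for q,p,m in zip(Q,P,M): pp,mm=fk2(q,s.x); print((pp-p).round(4),np.abs(mm-m).max().round(3))
E
python3 fk2.py
```

```text
7.483590088023353e-06 [ 0.258  0.447  0.491  0.324  0.001 -0.022  0.001 -0.025  0.001  0.001
  0.002 -0.     0.     0.     0.   ]
[ 0.      0.0001 -0.    ] 0.0
[ 0.     -0.0001  0.    ] 0.001
[-0.0001  0.0001 -0.0001] 0.001
[ 0.0001 -0.0001  0.0001] 0.001
[ 0. -0.  0.] 0.001
[-0.  0. -0.] 0.001
```

```bash
cat > ik.py <<'E'
from fk2 import *
Lp=fit().x
lo=np.array([-2.6,-.5,-1.47,.16,-1.27,.06,-2.6])+.01; hi=np.array([2.6,2.12,1.34,2.42,4.41,2.06,2.6])-.01
def err(q,p,m):
    pp,mm=fk2(q,Lp); return np.r_[(pp-p)*10,(R.from_matrix(mm@m.T)).as_rotvec()]
def ik(p,m,q0,j3=None):
    f=lambda q:np.r_[err(q,p,m),[] if j3 is None else [(q[2]-j3)*3]]
    return least_squares(f,np.clip(q0,lo+1e-6,hi-1e-6),bounds=(lo,hi),max_nfev=200)
def target(C,d,th,tilt=35,yaw=1.,grip=.1497):
    """tip d m above face; th cw turn"""
    t=np.radians(tilt); Y=rz(np.radians(yaw)); n=Y@[-np.sin(t),0,np.cos(t)]; u=Y@[np.cos(t),0,np.sin(t)]
    x=-n; z=R.from_rotvec(x*th).apply(u); y=np.cross(z,x)
    return np.array(C)+n*(d+grip), np.stack([x,y,z],1)
E
cat > t.py <<'E'
from ik import *
C=(.5204,.052,.0855); q0=Q[-1]
for d in(.03,-.005):
  for th in(0,1.2,2.4):
    p,m=target(C,d,th)
    for j3 in(-1.2,-.8,-.4,0,.4,.8,1.2):
        q1=np.array(q0);q1[2]=j3;q1[6]=1.1-th
        s=ik(p,m,q1,j3); e=err(s.x,p,m)
        print(d,th,j3,'pos',round(np.linalg.norm(e[:3])*100,1),'mm rot',np.degrees(np.linalg.norm(e[3:])).round(1),s.x.round(2))
E
python3 t.py
```

```text
0.03 0 -1.2 pos 15.2 mm rot 23.7 [ 1.06 -0.49 -1.17  2.07 -0.25  1.05  1.51]
0.03 0 -0.8 pos 8.5 mm rot 11.7 [ 0.65 -0.49 -0.79  2.23 -0.28  0.87  1.56]
0.03 0 -0.4 pos 3.8 mm rot 4.8 [ 0.15 -0.49 -0.4   2.33 -0.06  0.75  1.35]
0.03 0 0 pos 3.8 mm rot 5.0 [-0.39 -0.49 -0.    2.35  0.29  0.81  1.04]
0.03 0 0.4 pos 7.8 mm rot 11.2 [-0.91 -0.49  0.39  2.29  0.52  1.02  0.83]
0.03 0 0.8 pos 13.7 mm rot 21.7 [-1.4  -0.49  0.77  2.17  0.65  1.28  0.7 ]
0.03 0 1.2 pos 19.8 mm rot 34.4 [-1.89 -0.49  1.16  2.04  0.75  1.54  0.56]
0.03 1.2 -1.2 pos 15.2 mm rot 23.7 [ 1.06 -0.49 -1.17  2.07 -0.25  1.05  0.31]
0.03 1.2 -0.8 pos 8.5 mm rot 11.7 [ 0.65 -0.49 -0.79  2.23 -0.28  0.87  0.36]
0.03 1.2 -0.4 pos 3.8 mm rot 4.8 [ 0.15 -0.49 -0.4   2.33 -0.06  0.75  0.15]
0.03 1.2 0 pos 3.8 mm rot 5.0 [-0.39 -0.49 -0.    2.35  0.29  0.81 -0.16]
0.03 1.2 0.4 pos 7.8 mm rot 11.2 [-0.91 -0.49  0.39  2.29  0.52  1.02 -0.37]
0.03 1.2 0.8 pos 13.7 mm rot 21.7 [-1.4  -0.49  0.77  2.17  0.65  1.28 -0.5 ]
0.03 1.2 1.2 pos 19.8 mm rot 34.4 [-1.89 -0.49  1.16  2.04  0.75  1.54 -0.64]
0.03 2.4 -1.2 pos 15.2 mm rot 23
[... 1453 characters left out ...]
.8 pos 11.5 mm rot 16.1 [-1.35 -0.49  0.78  2.24  0.71  1.11 -0.51]
-0.005 1.2 1.2 pos 18.1 mm rot 29.2 [-1.84 -0.49  1.16  2.1   0.79  1.39 -0.64]
-0.005 2.4 -1.2 pos 13.1 mm rot 17.8 [ 1.08 -0.49 -1.17  2.15 -0.35  0.89 -0.8 ]
-0.005 2.4 -0.8 pos 4.7 mm rot 5.1 [ 0.66 -0.49 -0.79  2.32 -0.39  0.67 -0.74]
-0.005 2.4 -0.4 pos 0.0 mm rot 0.0 [ 0.15 -0.46 -0.4   2.41 -0.06  0.57 -1.04]
-0.005 2.4 0 pos 0.7 mm rot 1.3 [-0.36 -0.45 -0.    2.41  0.32  0.65 -1.38]
-0.005 2.4 0.4 pos 4.4 mm rot 5.1 [-0.87 -0.49  0.4   2.38  0.6   0.83 -1.61]
-0.005 2.4 0.8 pos 11.5 mm rot 16.1 [-1.35 -0.49  0.78  2.24  0.71  1.11 -1.71]
-0.005 2.4 1.2 pos 18.1 mm rot 29.2 [-1.84 -0.49  1.16  2.1   0.79  1.39 -1.84]
```

```bash
cat > t.py <<'E'
from ik import *
C=(.5204,.052,.0855); q0=Q[-1]
for tilt in(25,28,31):
 for d in(.03,.01,-.006):
    p,m=target(C,d,0,tilt)
    for j3 in(-.6,-.4,-.2,0):
        q1=np.array(q0);q1[2]=j3
        s=ik(p,m,q1,j3); e=err(s.x,p,m)
        print(tilt,d,j3,'pos',round(np.linalg.norm(e[:3])*100,1),'mm rot',np.degrees(np.linalg.norm(e[3:])).round(1),s.x.round(2))
E
python3 t.py
```

```text
25 0.03 -0.6 pos 0.0 mm rot 0.0 [ 0.48 -0.41 -0.6   2.19 -0.23  0.86  1.57]
25 0.03 -0.4 pos 0.0 mm rot 0.0 [ 0.21 -0.37 -0.4   2.2  -0.09  0.86  1.43]
25 0.03 -0.2 pos 0.0 mm rot 0.0 [-0.05 -0.37 -0.2   2.21  0.04  0.87  1.32]
25 0.03 0 pos 0.0 mm rot 0.0 [-0.3  -0.38  0.    2.22  0.15  0.89  1.21]
25 0.01 -0.6 pos 0.0 mm rot 0.0 [ 0.45 -0.36 -0.6   2.2  -0.19  0.81  1.53]
25 0.01 -0.4 pos 0.0 mm rot 0.0 [ 0.2  -0.33 -0.4   2.21 -0.06  0.81  1.41]
25 0.01 -0.2 pos 0.0 mm rot 0.0 [-0.05 -0.33 -0.2   2.22  0.05  0.82  1.31]
25 0.01 0 pos 0.0 mm rot 0.0 [-0.3  -0.34  0.    2.23  0.16  0.84  1.21]
25 -0.006 -0.6 pos 0.0 mm rot 0.0 [ 0.44 -0.32 -0.6   2.21 -0.16  0.77  1.5 ]
25 -0.006 -0.4 pos 0.0 mm rot 0.0 [ 0.19 -0.3  -0.4   2.22 -0.04  0.77  1.39]
25 -0.006 -0.2 pos 0.0 mm rot 0.0 [-0.05 -0.3  -0.2   2.23  0.06  0.78  1.3 ]
25 -0.006 0 pos 0.0 mm rot 0.0 [-0.29 -0.31  0.    2.24  0.16  0.79  1.21]
28 0.03 -0.6 pos 0.0 mm rot 0.0 [ 0.48 -0.47 -0.6   2.25 -0.29  0.81  1.61]
28 0.03 -0.4 pos 0.0 mm rot 0.0 [ 0.2  -0.43 -0.4   2.26 -0.11  0.8   1.44]
28 0.03 -0.2 pos 0.0 mm rot 0.0 [-0.0
[... 932 characters left out ...]
0.07  0.76  1.27]
31 0.03 0 pos 0.0 mm rot 0.0 [-0.35 -0.49 -0.    2.34  0.24  0.79  1.11]
31 0.01 -0.6 pos 0.0 mm rot 0.0 [ 0.45 -0.48 -0.6   2.32 -0.29  0.7   1.6 ]
31 0.01 -0.4 pos 0.0 mm rot 0.0 [ 0.18 -0.44 -0.4   2.33 -0.09  0.69  1.41]
31 0.01 -0.2 pos 0.0 mm rot 0.0 [-0.08 -0.43 -0.2   2.34  0.09  0.7   1.25]
31 0.01 0 pos 0.0 mm rot 0.0 [-0.34 -0.44 -0.    2.35  0.25  0.73  1.11]
31 -0.006 -0.6 pos 0.0 mm rot 0.0 [ 0.43 -0.43 -0.6   2.33 -0.25  0.65  1.55]
31 -0.006 -0.4 pos 0.0 mm rot 0.0 [ 0.17 -0.4  -0.4   2.33 -0.06  0.65  1.38]
31 -0.006 -0.2 pos 0.0 mm rot 0.0 [-0.08 -0.39 -0.2   2.34  0.1   0.66  1.23]
31 -0.006 0 pos 0.0 mm rot 0.0 [-0.33 -0.4  -0.    2.35  0.25  0.69  1.1 ]
```

```bash
cat >> h.py <<'E'
def delta(p,m):
    P,M,s=pose(); return ((p-P)*100).round(2), np.degrees(R.from_matrix(m@M.T).as_rotvec()).round(1)
E
python3 - <<'E'
from h import *
from ik import *
p,m=target((.5204,.052,.0855),.02,0,31); print(delta(p,m))
E
```

```text
(array([ 0.24, -0.21, -0.96]), array([1.8, 3.3, 1.1]))
```

```bash
python3 -m pendant '[{"translation":[0.1,-0.1,-0.5],"angular":[0.9,1.6,0.5],"hand":-1},{"translation":[0.1,-0.1,-0.5],"angular":[0.9,1.7,0.6],"hand":-1},{"translation":[0,0,0],"angular":[0,0,0],"hand":-1},{"translation":[0,0,0],"angular":[0,0,0],"hand":-1}]'
python3 - <<'E'
from h import *
from ik import *
p,m=target((.5204,.052,.0855),.02,0,31); print(delta(p,m)); P,M,s=pose(); print(s['joint_positions'].round(3), P+.1497*M[:,0])
t=[r.camera('top').astype(float) for _ in range(3)]; a=np.mean(t,0)[:,:,::-1]
c=np.clip((a[175:215,220:270]-20)*1.6,0,255).astype(np.uint8)
cv2.imwrite('pics/t13.png',cv2.resize(c,None,fx=14,fy=14,interpolation=cv2.INTER_CUBIC))
t=[r.camera('side').astype(float) for _ in range(3)]; a=np.mean(t,0)[:,:,::-1]
c=np.clip((a[180:235,225:285]-20)*1.4,0,255).astype(np.uint8)
cv2.imwrite('pics/s13.png',cv2.resize(c,None,fx=10,fy=10,interpolation=cv2.INTER_CUBIC))
E
```

```text
time: 14.65
ee_pos: [0.434, 0.0516, 0.233]
eef_rot: [-0.004, 0.49, 0.009, 0.871]
ft_force: [0.4, -0.4, -1.4]
width: 0.0281
(array([-0.1 , -0.12, -0.2 ]), array([-0.1,  0.3, -0.1]))
[-0.176 -0.458 -0.131  2.336  0.133  0.739  1.205] [0.51168016 0.05335957 0.10501822]
```

View pics/t13.png

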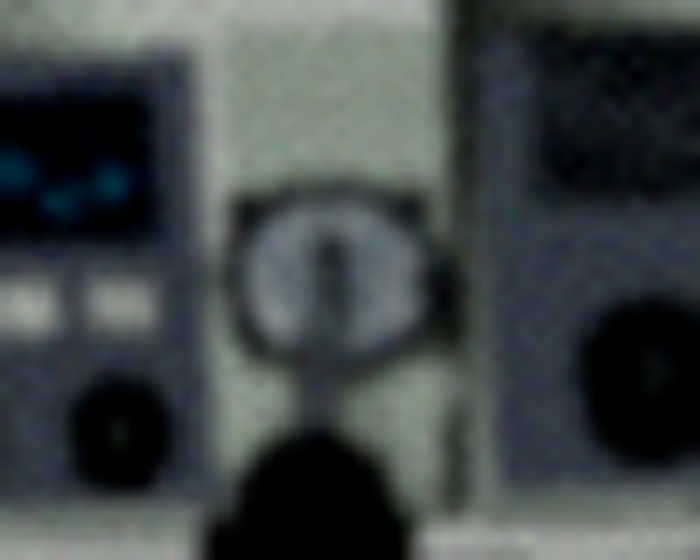

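View pics/s13.png

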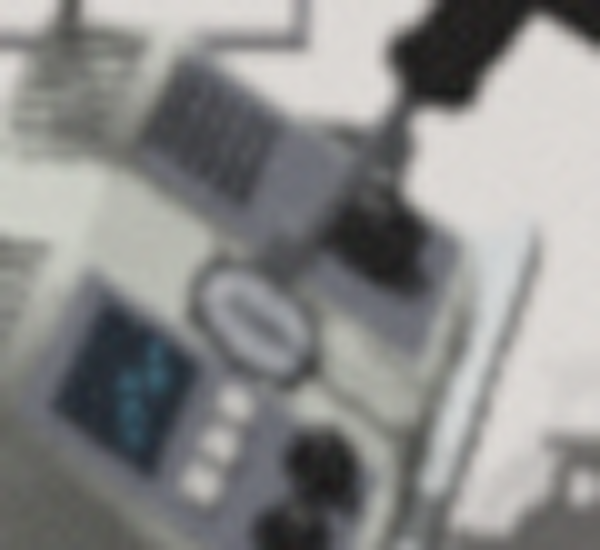

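```bash
cat >> h.py <<'E'
def overlay(f,out,n,o,s,C,yaw=1,grip=.1497,off=(0,0)):
    im=cv2.imread('pics/'+f); P,M,_=pose(); x,y,z=M.T
    def L(pts,col,closed=False):
        q=proj(n,pts); q=np.stack([(q[:,1]-o[1]+.5)*s,(q[:,0]-o[0]+.5)*s],1).astype(int); cv2.polylines(im,[q.reshape(-1,1,2)],closed,col,1)
    p,nn,u,v=cdisc(C,yaw); L(p,(0,255,0),True)
    C=np.array(C)
    L([C+u*.012+v*.00325,C+u*.012-v*.00325,C-u*.012-v*.00325,C-u*.012+v*.00325],(0,255,0),True)
    t=P+grip*x+off[0]*y+off[1]*z
    L([t+z*.009,t-z*.009,t-z*.009-x*.02,t-z*.005-x*.02,t-z*.005-x*.1,t+z*.005-x*.1,t+z*.005-x*.02,t+z*.009-x*.02],(0,0,255),True)
    L([t+y*.00175,t-y*.00175,t-y*.00175-x*.02,t-y*.005-x*.02,t-y*.005-x*.1,t+y*.005-x*.1,t+y*.005-x*.02,t+y*.00175-x*.02],(0,255,255),True)
    cv2.imwrite('pics/'+out,im)
E
python3 - <<'E'
from h import *
C=(.5204,.052,.0855)
overlay('t13.png','ot13.png','top',(175,220),14,C);overlay('s13.png','os13.png','side',(180,225),10,C)
E
```

```text
(no output)
```

View pics/ot13.png

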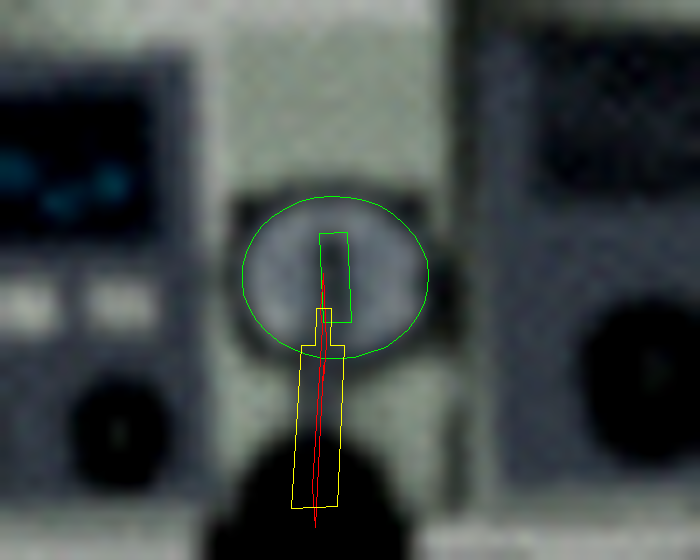

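View pics/os13.png

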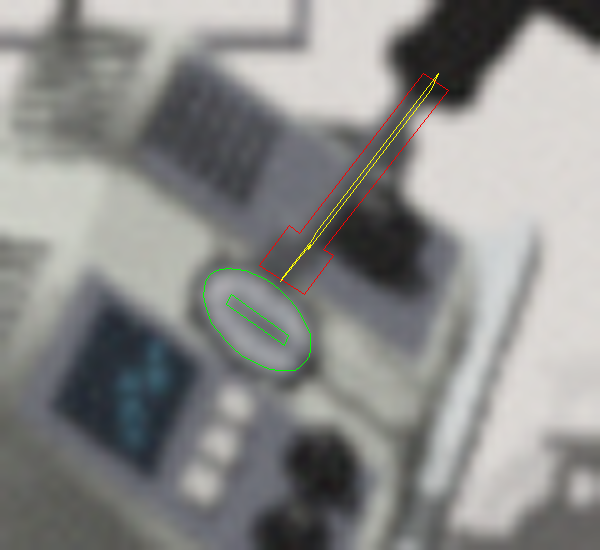

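Run:
```python
from h import *
a=np.mean([cv2.imread('pics/'+f).astype(float).mean(2) for f in('top0.png','t3.png','t8.png')],0)
for rw in range(186,204): print(rw,a[rw,235:253].round(0).astype(int))
a=cv2.imread('pics/side0.png').astype(float).mean(2)
b=a
print()
for rw in range(203,221): print(rw,b[rw,240:262].astype(int))
```

```text
186 [118 110 107 108 107 102 100 102 102 101 104 104 105 102 106 103  87  56]
187 [116 108 100 100  98  89  89  82  82  81  84  90  92  94  93  95  88  55]
188 [111  95  79  78  72  66  61  62  61  60  64  69  70  68  76  81  76  55]
189 [99 77 44 47 55 55 70 69 68 70 70 63 54 45 43 62 73 55]
190 [99 65 32 42 62 79 89 85 84 84 86 80 62 49 40 51 71 53]
191 [97 66 44 64 81 88 92 81 71 82 90 90 84 65 52 51 62 48]
192 [86 63 56 79 92 92 83 67 50 63 80 86 87 83 68 53 49 42]
193 [74 56 64 88 91 87 78 59 44 52 74 89 89 90 78 53 37 43]
194 [69 52 65 88 90 86 77 60 43 51 74 87 86 90 77 48 32 32]
195 [68 52 66 91 92 89 78 59 42 51 74 83 91 91 72 41 24 31]
196 [ 78  58  62  92 102  94  81  65  48  59  76  82  91  96  80  47  25  29]
197 [ 86  64  54  83 101 101  88  72  63  69  82  91  93  93  75  44  32  31]
198 [ 89  72  51  63  87 100  91  82  81  84  88  92  87  70  57  38  31  34]
199 [92 84 54 48 66 76 80 83 88 87 88 78 65 53 46 49 38 40]
200 [96 96 77 60 57 56 58 68 74 75 68 61 52 55 64 68 64 62]
201 [ 93 105  95  86  79  71  61  63  62  59  59  62  72  82  90  91  88  83]
202 [ 88 104 1
[... 1152 characters left out ...]
1 134 123 102 126
 141 138 124 101]
214 [ 72  77  81 101 110 110  95  97 123 130 128 123 116 122 132 126 106 126
 145 147 139 123]
215 [ 80  68  65  71  94 102 101  92 100 117 126 131 132 135 133 117  96 125
 145 148 147 136]
216 [ 71  65  56  60  77 100 103  97  89  92 107 119 125 126 118  97  92 129
 148 149 149 147]
217 [ 84  75  58  56  71  95  98 104  98  97  89  97 100  98  86  83 106 136
 147 149 150 148]
218 [ 76  70  59  62  80  96 102 121 120 110 106 110  95  84  90 117 130 145
 149 149 150 149]
219 [ 62  60  59  67  91 100 113 139 147 133 115 108 112 108 118 137 142 148
 150 150 148 146]
220 [ 53  55  56  74  95 100 112 143 155 147 119 105 107 118 132 145 151 150
 147 150 147 147]
```

Run:
```python
from h import *
print(tri((211.2,250.0),(194.3,243.15)))
a=np.mean([r.camera('top').astype(float).mean(2) for _ in range(4)],0)
for rw in range(188,210): print(rw,a[rw,235:253].round(0).astype(int))
a=np.mean([r.camera('side').astype(float).mean(2) for _ in range(4)],0)
for rw in range(184,212): print(rw,a[rw,245:272].astype(int))
P,M,_=pose()
for d in(.1497,.1397,.12,.1,.07,.05): print(d,proj('top',P+d*M[:,0]),proj('side',P+d*M[:,0]))
```

```text
(array([0.52072154, 0.05297118, 0.08704132]), np.float64(0.0006312718628741374))
188 [108  95  81  78  73  66  64  60  59  59  63  68  68  70  71  79  78  56]
189 [101  74  46  49  50  56  68  69  67  71  70  62  52  41  44  58  74  57]
190 [99 66 34 41 63 76 88 84 82 88 89 80 64 48 39 57 74 58]
191 [97 64 46 61 81 93 93 81 73 80 90 91 82 68 54 54 66 60]
192 [90 63 57 79 90 92 84 66 50 63 80 90 87 82 68 56 55 52]
193 [77 56 64 86 90 89 82 61 41 53 75 85 90 89 79 53 46 45]
194 [67 53 65 91 90 87 79 64 46 56 73 86 88 91 77 48 30 39]
195 [67 53 65 92 95 86 80 66 49 53 72 85 89 90 74 44 24 37]
196 [77 59 60 89 98 94 78 64 53 56 76 85 91 94 78 48 26 32]
197 [ 89  69  55  82 103  96  81  69  57  59  76  87  94  91  74  42  28  33]
198 [86 71 48 62 90 93 74 62 58 63 78 85 85 74 55 37 33 37]
199 [95 85 56 49 66 70 61 56 57 62 74 73 64 56 46 47 43 42]
200 [96 98 74 60 53 52 46 51 54 50 54 51 51 57 66 71 67 57]
201 [ 93 100  97  87  75  61  51  54  50  49  52  57  67  79  90  93  85  79]
202 [ 91 107 107 104  95  80  57  53  54  57  67  74  88 100 102 101  95  83]
203 [ 90 106 108 105 103  86 
[... 3225 characters left out ...]
93 107 125 140]
208 [108 134 142 133 130 126 112  93  82  89 101 102 101 101 100  95  87  72
  61  55  55  60  73  95 114 134 135]
209 [117 135 133 122 126 131 125 112  99  95 104 105 106 103 102 101  98  92
  85  77  69  74  87 100 119 137 135]
210 [109 127 125 109 111 124 126 127 122 108  96 103 113 111 104 100 102 101
 100  93  93  93  97 108 124 126 126]
211 [ 96 122 128 117 107 106 115 126 130 122  99  97 115 123 118 112 105 100
 102  99 100  99 104 118 132 120 117]
0.1497 [[196.5 242.7]] [[207.5 252.7]]
0.1397 [[197.8 242.6]] [[205.6 254.2]]
0.12 [[200.5 242.5]] [[201.7 257.1]]
0.1 [[203.3 242.3]] [[197.8 260.2]]
0.07 [[207.7 242.1]] [[191.8 264.8]]
0.05 [[210.7 241.9]] [[187.7 268. ]]
```

```bash
python3 -m pendant '[{"translation":[0.1,0,-0.4],"angular":[0,0,0],"hand":-1},{"translation":[0.15,0,-0.4],"angular":[0,0,0],"hand":-1},{"translation":[0.15,0,-0.4],"angular":[0,0,0],"hand":-1},{"translation":[0.15,-0.05,-0.4],"angular":[0,0,0],"hand":-1},{"translation":[0,0,0],"angular":[0,0,0],"hand":-1},{"translation":[0,0,0],"angular":[0,0,0],"hand":-1}]'
cat > look.py <<'E'
import sys
from h import *
k=sys.argv[1]
P,M,s=pose(); print(P,s['joint_positions'].round(3),s['ft_force'].round(1),s['torque'].round(2)); print('tip',P+.1497*M[:,0]+.0023*M[:,2])
t=[r.camera('top').astype(float) for _ in range(3)]; a=np.mean(t,0)[:,:,::-1]
c=np.clip((a[175:215,225:265]-20)*1.6,0,255).astype(np.uint8)
A=cv2.resize(c,None,fx=10,fy=10,interpolation=cv2.INTER_CUBIC)
t=[r.camera('side').astype(float) for _ in range(3)]; a=np.mean(t,0)[:,:,::-1]
c=np.clip((a[185:225,235:275]-20)*1.4,0,255).astype(np.uint8)
B=cv2.resize(c,None,fx=10,fy=10,interpolation=cv2.INTER_CUBIC)
cv2.imwrite('pics/'+k+'.png',np.hstack([A,B]))
E
python3 look.py l14
```

```text
time: 15.95
ee_pos: [0.4393, 0.0513, 0.2162]
eef_rot: [-0.004, 0.491, 0.009, 0.871]
ft_force: [0.1, -0.3, -0.5]
width: 0.0279
[0.43930398 0.05134161 0.21617215] [-0.172 -0.426 -0.132  2.353  0.144  0.69   1.196] [ 0.1 -0.3 -0.5] [ 0.16  0.63 -0.06]
tip [0.51883107 0.05319706 0.08933612]
```

View pics/l14.png

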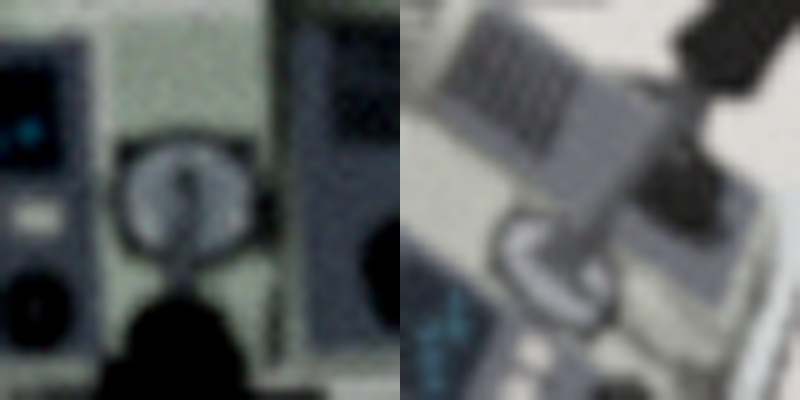

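```bash
python3 -m pendant '[{"translation":[0.12,0,-0.16],"angular":[0,0,0],"hand":-1},{"translation":[0.12,0,-0.16],"angular":[0,0,0],"hand":-1},{"translation":[0,0,0],"angular":[0,0,0],"hand":-1}]';  python3 -m pendant '[{"translation":[0.12,0,-0.16],"angular":[0,0,0],"hand":-1},{"translation":[0.06,0,-0.08],"angular":[0,0,0],"hand":-1},{"translation":[0,0,0],"angular":[0,0,0],"hand":-1}]'; python3 look.py l15
```

```text
time: 16.55
ee_pos: [0.4417, 0.0513, 0.2128]
eef_rot: [-0.004, 0.491, 0.009, 0.871]
ft_force: [0.1, 0.7, -1.5]
width: 0.0276
time: 16.85
ee_pos: [0.4435, 0.0513, 0.2106]
eef_rot: [-0.004, 0.491, 0.009, 0.871]
ft_force: [-0.5, 0.1, -2.1]
width: 0.0278
[0.4435493  0.05133398 0.21056366] [-0.169 -0.407 -0.133  2.354  0.149  0.671  1.192] [-0.5  0.1 -2.1] [ 0.12  0.71 -0.07]
tip [0.52309378 0.05319131 0.08373856]
```

View pics/l15.png

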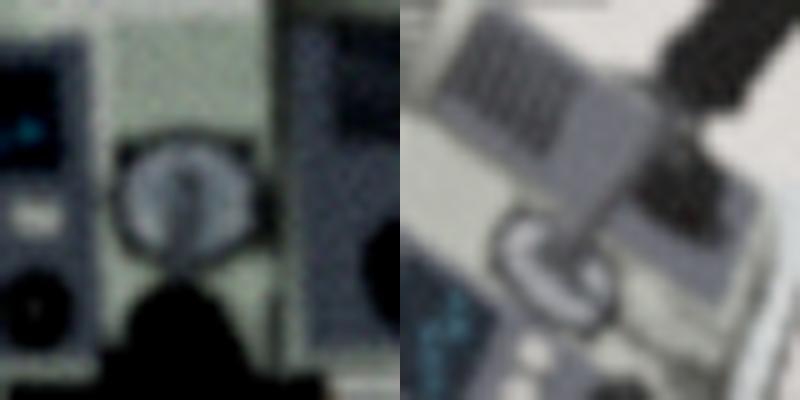

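```bash
python3 -m pendant '[{"translation":[0.12,0,-0.16],"angular":[0,0,0],"hand":-1},{"translation":[0,0,0],"angular":[0,0,0],"hand":-1}]';  python3 -m pendant '[{"translation":[0.09,0,-0.12],"angular":[0,0,0],"hand":-1},{"translation":[0,0,0],"angular":[0,0,0],"hand":-1}]'
```

```text
time: 17.35
ee_pos: [0.4448, 0.0514, 0.2089]
eef_rot: [-0.004, 0.491, 0.009, 0.871]
ft_force: [0.0, 0.1, -1.7]
width: 0.0277
time: 17.55
ee_pos: [0.4457, 0.0514, 0.2077]
eef_rot: [-0.004, 0.491, 0.009, 0.871]
ft_force: [-0.4, 0.6, -1.5]
width: 0.0278
```

```bash
python3 -m pendant '[{"translation":[0.09,0,-0.12],"angular":[0,0,0],"hand":-1},{"translation":[0,0,0],"angular":[0,0,0],"hand":-1}]';  python3 -m pendant '[{"translation":[0.09,0,-0.12],"angular":[0,0,0],"hand":-1},{"translation":[0,0,0],"angular":[0,0,0],"hand":-1}]'
```

```text
time: 17.75
ee_pos: [0.4466, 0.0514, 0.207]
eef_rot: [-0.004, 0.491, 0.009, 0.871]
ft_force: [-6.5, -0.8, 5.4]
width: 0.0277
time: 17.95
ee_pos: [0.4476, 0.0515, 0.207]
eef_rot: [-0.004, 0.49, 0.009, 0.872]
ft_force: [-20.7, -2.1, 20.6]
width: 0.0277
```

```bash
python3 -m pendant '[{"translation":[-0.2,0,0.15],"angular":[0,0,0],"hand":-1},{"translation":[0,0,0],"angular":[0,0,0],"hand":-1}]'
python3 - <<'E'
from h import *
P,M,s=pose(); print(P,M.round(3),s['ft_force'],s['torque']); x,y,z=M.T
print('rot8',(8*x).round(2))
prev=0
for k in range(0,18):
    th=np.radians(8*k); o=.0023*(1-np.cos(th))*z+.0023*np.sin(th)*y
    print(k,((o-prev)*100).round(3)); prev=o
E
python3 look.py l16
```

```text
time: 18.15
ee_pos: [0.4455, 0.0514, 0.2072]
eef_rot: [-0.004, 0.49, 0.009, 0.871]
ft_force: [-0.1, -0.2, -1.1]
width: 0.0279
[0.44545638 0.0514095  0.20722516] [[ 0.519 -0.02   0.855]
 [ 0.012  1.     0.016]
 [-0.855  0.002  0.519]] [-0.13883034 -0.18923707 -1.06876728] [ 0.08351442  0.66410759 -0.01981007]
rot8 [ 4.15  0.1  -6.84]
0 [0. 0. 0.]
1 [0.001 0.032 0.001]
2 [0.005 0.031 0.004]
3 [0.009 0.03  0.006]
4 [0.012 0.029 0.008]
5 [0.016 0.026 0.01 ]
6 [0.019 0.023 0.012]
7 [0.021 0.02  0.013]
8 [0.023 0.016 0.014]
9 [0.025 0.012 0.015]
10 [0.026 0.008 0.016]
11 [0.027 0.004 0.017]
12 [ 0.027 -0.001  0.017]
13 [ 0.027 -0.005  0.016]
14 [ 0.026 -0.009  0.016]
15 [ 0.025 -0.014  0.015]
16 [ 0.023 -0.018  0.014]
17 [ 0.021 -0.021  0.012]
[0.44545638 0.0514095  0.20722516] [-0.168 -0.398 -0.133  2.356  0.152  0.659  1.19 ] [-0.1 -0.2 -1.1] [ 0.08  0.66 -0.02]
tip [0.52508671 0.05329206 0.08045432]
```

View pics/l16.png

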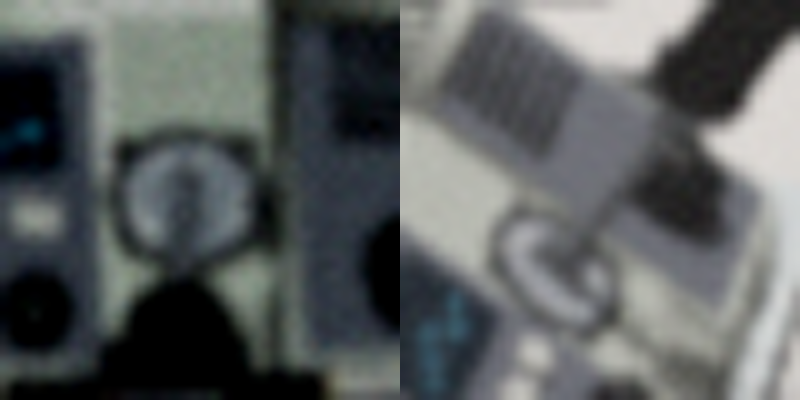

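```bash
python3 -m pendant '[{"translation":[0,0.03,0],"angular":[4.15,0.1,-6.84],"hand":-1},{"translation":[0,0.03,0],"angular":[4.15,0.1,-6.84],"hand":-1},{"translation":[0.01,0.03,0.01],"angular":[4.15,0.1,-6.84],"hand":-1},{"translation":[0.01,0.03,0.01],"angular":[4.15,0.1,-6.84],"hand":-1},{"translation":[0.02,0.03,0.01],"angular":[4.15,0.1,-6.84],"hand":-1},{"translation":[0,0,0],"angular":[0,0,0],"hand":-1}]'; python3 look.py l17
```

```text
time: 19.05
ee_pos: [0.4455, 0.0519, 0.2069]
eef_rot: [0.296, 0.464, -0.161, 0.819]
ft_force: [-2.1, -4.1, -0.7]
width: 0.028
[0.44550486 0.05190519 0.20687237] [ 1.000e-03 -3.940e-01 -2.710e-01  2.348e+00  4.800e-02  6.460e-01
  5.780e-01] [-2.1 -4.1 -0.7] [-0.81  1.22 -0.47]
tip [0.52446746 0.0520751  0.07967072]
```

View pics/l17.png

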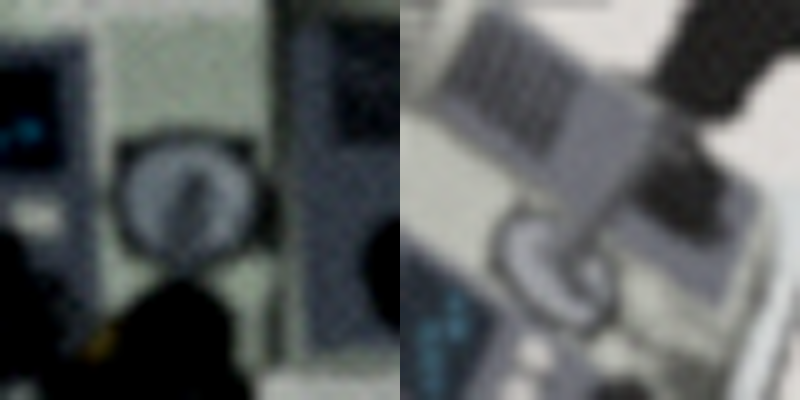

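```bash
python3 -m pendant '[{"translation":[0.02,0,0.01],"angular":[4.15,0.1,-6.84],"hand":-1},{"translation":[0.02,0,0.01],"angular":[4.15,0.1,-6.84],"hand":-1},{"translation":[0.02,0.01,0.01],"angular":[4.15,0.1,-6.84],"hand":-1},{"translation":[0.02,0.01,0.01],"angular":[4.15,0.1,-6.84],"hand":-1},{"translation":[0.02,0,0.01],"angular":[4.15,0.1,-6.84],"hand":-1},{"translation":[0,0,0],"angular":[0,0,0],"hand":-1}]'; python3 look.py l18
```

```text
time: 19.95
ee_pos: [0.446, 0.0523, 0.2069]
eef_rot: [0.558, 0.382, -0.31, 0.669]
ft_force: [-3.9, -3.6, -0.3]
width: 0.0279
[0.44602898 0.05233794 0.20693788] [ 0.173 -0.399 -0.407  2.34  -0.066  0.639 -0.015] [-3.9 -3.6 -0.3] [-0.96  1.89 -0.51]
tip [0.52371203 0.05180146 0.0789518 ]
```

View pics/l18.png

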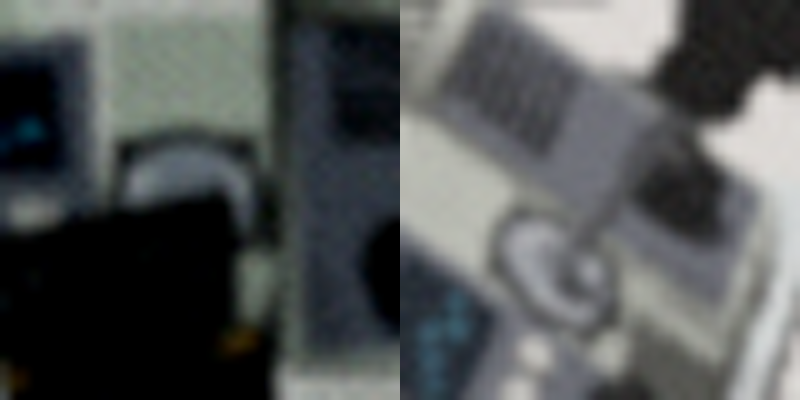

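```bash
python3 -m pendant '[{"translation":[0.01,-0.01,0.01],"angular":[4.15,0.1,-6.84],"hand":-1},{"translation":[0.01,-0.01,0.01],"angular":[4.15,0.1,-6.84],"hand":-1},{"translation":[0.01,-0.01,0.01],"angular":[4.15,0.1,-6.84],"hand":-1},{"translation":[0.01,-0.02,0.01],"angular":[4.15,0.1,-6.84],"hand":-1},{"translation":[0,0,0],"angular":[0,0,0],"hand":-1}]'; python3 look.py l19
```

```text
time: 20.75
ee_pos: [0.4464, 0.0522, 0.2073]
eef_rot: [0.721, 0.282, -0.403, 0.489]
ft_force: [-5.0, -0.7, -2.2]
width: 0.0275
[0.44640098 0.05219834 0.20730167] [ 0.315 -0.413 -0.515  2.334 -0.166  0.638 -0.48 ] [-5.  -0.7 -2.2] [-0.5  2.  -0.1]
tip [0.52303255 0.05187791 0.07868254]
```

View pics/l19.png

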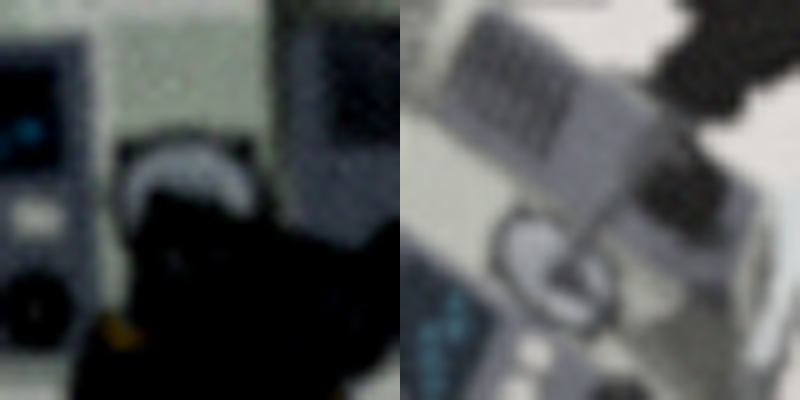

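```bash
python3 -m pendant '[{"translation":[0,-0.01,0.01],"angular":[4.15,0.1,-6.84],"hand":-1},{"translation":[0,-0.01,0.01],"angular":[4.15,0.1,-6.84],"hand":-1},{"translation":[0,-0.01,0.01],"angular":[4.15,0.1,-6.84],"hand":-1},{"translation":[0,0,0],"angular":[0,0,0],"hand":-1}]'
python3 - <<'E'
from h import *
P,M,s=pose(); print(s['torque'].round(3),'axis torque',(s['torque']@M[:,0]).round(3),s['joint_torque'].round(3),s['joint_positions'].round(3),M.round(3))
E
```

```text
time: 21.45
ee_pos: [0.4466, 0.0521, 0.2078]
eef_rot: [0.806, 0.193, -0.452, 0.33]
ft_force: [-2.7, -1.0, -3.6]
width: 0.0282
[-0.235  2.064 -0.07 ] axis torque -0.036 [  0.742  -9.989   6.528 -42.984  -0.557  -4.876  -2.245] [ 0.421 -0.429 -0.594  2.33  -0.247  0.642 -0.821] [[ 0.517  0.608 -0.602]
 [ 0.013 -0.709 -0.705]
 [-0.856  0.357 -0.374]]
```

```bash
python3 -m pendant '[{"translation":[0,0,0],"angular":[2.6,0.06,-4.27],"hand":-1},{"translation":[0,0,0],"angular":[0,0,0],"hand":-1},{"translation":[0,0,0],"angular":[0,0,0],"hand":-1}]'
python3 - <<'E'
from h import *
P,M,s=pose(); print(s['torque'].round(3),'axis torque',(s['torque']@M[:,0]).round(3),s['joint_torque'].round(3),M[:,2].round(3))
E
python3 look.py l20
```

```text
time: 21.75
ee_pos: [0.4467, 0.0522, 0.2079]
eef_rot: [0.819, 0.174, -0.459, 0.296]
ft_force: [-2.3, -3.1, -5.4]
width: 0.0277
[-0.892  2.237 -0.413] axis torque -0.079 [ -0.987  -9.8     6.34  -44.17   -0.908  -5.107  -0.249] [-0.649 -0.645 -0.403]
[0.44674536 0.05218197 0.20792815] [ 0.441 -0.433 -0.608  2.329 -0.263  0.643 -0.887] [-2.3 -3.1 -5.4] [-0.89  2.24 -0.41]
tip [0.5227312  0.05262519 0.07892685]
```

View pics/l20.png

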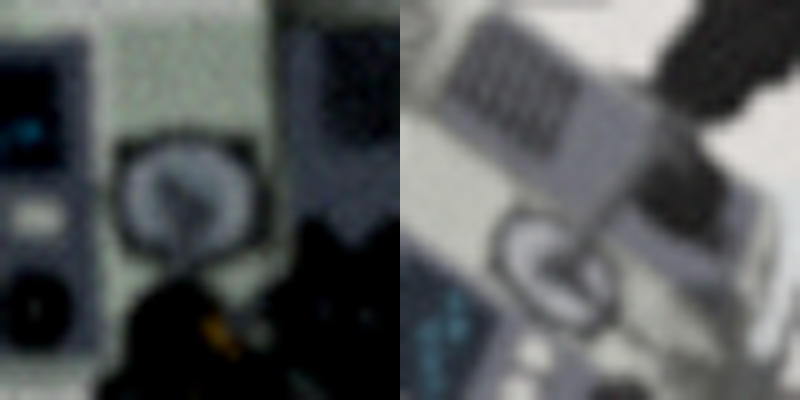

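```bash
python3 -m pendant '[{"translation":[0,0,0],"angular":[2.6,0.06,-4.27],"hand":-1},{"translation":[0,0,0],"angular":[0,0,0],"hand":-1},{"translation":[0,0,0],"angular":[0,0,0],"hand":-1}]'
python3 - <<'E'
from h import *
P,M,s=pose(); print(s['torque'].round(3),'axis torque',(s['torque']@M[:,0]).round(3),s['joint_torque'].round(3),M[:,2].round(3))
E
```

```text
time: 22.35
ee_pos: [0.447, 0.0523, 0.2082]
eef_rot: [0.832, 0.153, -0.466, 0.259]
ft_force: [-3.1, -2.0, -6.4]
width: 0.0278
[-0.722  2.771 -0.323] axis torque -0.061 [ -0.69  -10.008   7.17  -45.262  -0.788  -5.747  -0.291] [-0.697 -0.573 -0.431]
```

```bash
python3 -m pendant '[{"translation":[0,0,0],"angular":[2.6,0.06,-4.27],"hand":-1},{"translation":[0,0,0],"angular":[0,0,0],"hand":-1},{"translation":[0,0,0],"angular":[0,0,0],"hand":-1}]'
python3 - <<'E'
from h import *
P,M,s=pose(); print(s['torque'].round(3),'axis torque',(s['torque']@M[:,0]).round(3),s['joint_torque'].round(3),M[:,2].round(3))
E
python3 look.py l21
```

```text
time: 22.65
ee_pos: [0.4471, 0.0523, 0.2083]
eef_rot: [0.842, 0.133, -0.472, 0.223]
ft_force: [-3.0, -2.9, -7.6]
width: 0.0278
[-0.854  2.753 -0.375] axis torque -0.086 [ -0.832  -9.663   7.378 -45.486  -0.948  -5.766  -0.298] [-0.737 -0.501 -0.455]
[0.44708889 0.05228152 0.2083499 ] [ 0.485 -0.442 -0.64   2.327 -0.299  0.645 -1.031] [-3.  -2.9 -7.6] [-0.85  2.75 -0.38]
tip [0.52302253 0.05310532 0.07931973]
```

View pics/l21.png

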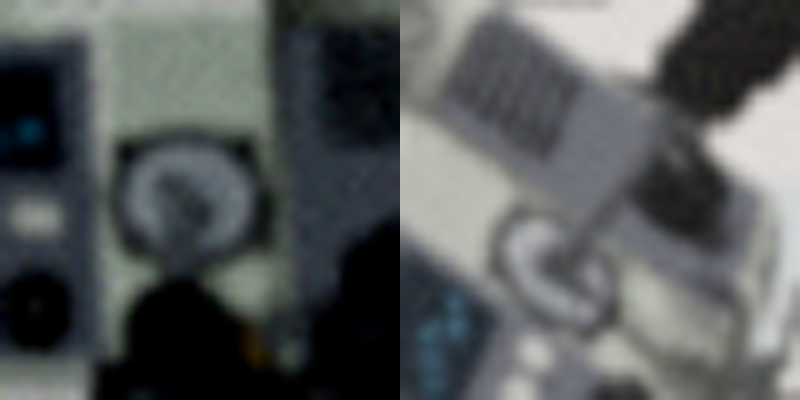

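```bash
python3 -m pendant '[{"translation":[0,0,-0.05],"angular":[2.6,0.06,-4.27],"hand":-1},{"translation":[0,0,0],"angular":[0,0,0],"hand":-1},{"translation":[0,0,0],"angular":[0,0,0],"hand":-1}]'
python3 - <<'E'
from h import *
P,M,s=pose(); print(s['torque'].round(3),'axis torque',(s['torque']@M[:,0]).round(3),s['joint_torque'].round(3),M[:,2].round(3))
E
```

```text
time: 23.25
ee_pos: [0.4473, 0.0524, 0.2083]
eef_rot: [0.852, 0.111, -0.477, 0.185]
ft_force: [-5.4, -3.5, -3.4]
width: 0.0279
[-1.04   3.006 -0.119] axis torque -0.399 [ -0.581  -8.047   7.752 -44.778  -1.227  -6.082  -0.491] [-0.772 -0.422 -0.476]
```

```bash
python3 -m pendant '[{"translation":[0,0,0],"angular":[1.56,0.04,-2.56],"hand":-1},{"translation":[0,0,0],"angular":[0,0,0],"hand":-1},{"translation":[0,0,0],"angular":[0,0,0],"hand":-1}]'
python3 - <<'E'
from h import *
P,M,s=pose(); print(s['torque'].round(3),'axis torque',(s['torque']@M[:,0]).round(3),s['joint_torque'].round(3),M[:,2].round(3))
E
python3 look.py l22
```

```text
time: 23.55
ee_pos: [0.4474, 0.0524, 0.2084]
eef_rot: [0.856, 0.099, -0.48, 0.163]
ft_force: [-5.6, -2.5, -3.2]
width: 0.0273
[-1.16   2.934 -0.077] axis torque -0.498 [ -0.625  -7.691   8.002 -44.721  -1.486  -5.985  -0.639] [-0.79  -0.374 -0.486]
[0.44737307 0.05236497 0.20836297] [ 0.52  -0.449 -0.665  2.327 -0.327  0.647 -1.147] [-5.6 -2.5 -3.2] [-1.16  2.93 -0.08]
tip [0.52331932 0.05346606 0.0793423 ]
```

View pics/l22.png

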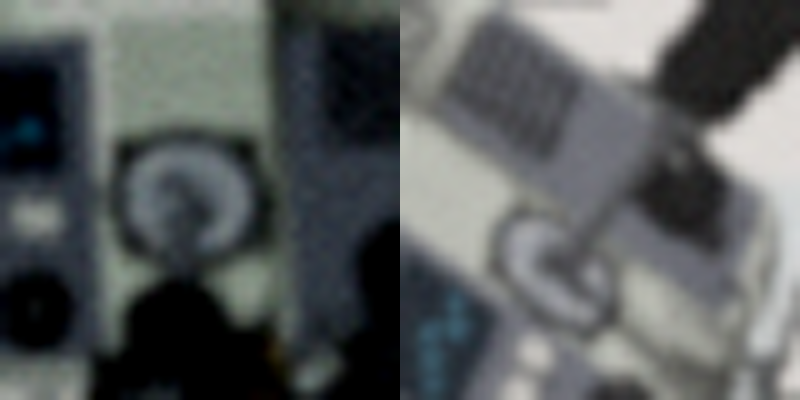

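```bash
python3 -m pendant '[{"translation":[0,0,0],"angular":[-2.6,-0.06,4.27],"hand":-1},{"translation":[0,0,0],"angular":[-1.56,-0.04,2.56],"hand":-1},{"translation":[0,0,0],"angular":[0,0,0],"hand":-1}]'
python3 - <<'E'
from h import *
P,M,s=pose(); print(s['torque'].round(3),'axis torque',(s['torque']@M[:,0]).round(3),s['ft_force'])
E
```

```text
time: 24.15
ee_pos: [0.4475, 0.0527, 0.2085]
eef_rot: [0.843, 0.133, -0.472, 0.223]
ft_force: [-3.9, -2.1, -5.6]
width: 0.0278
[-0.767  2.719 -0.287] axis torque -0.116 [-3.92416974 -2.07716426 -5.58059988]
```

Unloaded. Withdraw along the disc normal.

```bash
python3 -m pendant '[{"translation":[-0.17,0,0.25],"angular":[0,0,0],"hand":-1},{"translation":[-0.17,0,0.25],"angular":[0,0,0],"hand":-1},{"translation":[-0.23,0,0.33],"angular":[0,0,0],"hand":-1},{"translation":[-0.3,0,0.6],"angular":[0,0,0],"hand":-1},{"translation":[0,0,0],"angular":[0,0,0],"hand":-1}]'; python3 look.py l23
```

```text
time: 24.65
ee_pos: [0.4393, 0.0525, 0.2243]
eef_rot: [0.844, 0.132, -0.471, 0.222]
ft_force: [-0.6, 0.2, -0.9]
width: 0.0273
[0.43926778 0.05248913 0.22426783] [ 0.433 -0.48  -0.586  2.322 -0.287  0.691 -1.046] [-0.6  0.2 -0.9] [-0.05  0.72 -0.  ]
tip [0.5156986  0.05333401 0.09553168]
```

View pics/l23.png

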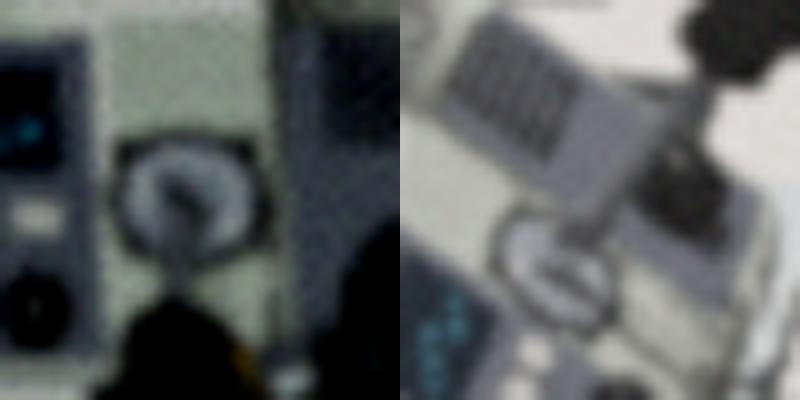

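```bash
python3 -m pendant '[{"translation":[-0.3,0,1],"angular":[0,0,0],"hand":-1},{"translation":[-0.3,0,2],"angular":[0,1,0],"hand":-1},{"translation":[0,0,2.5],"angular":[0,4,0],"hand":-1},{"translation":[0,0.5,2.5],"angular":[0,4,0],"hand":-1},{"translation":[0,1,2],"angular":[0,4,0],"hand":-1},{"translation":[0,1,0],"angular":[0,4,0],"hand":-1},{"translation":[0,1,0],"angular":[0,4,0],"hand":-1},{"translation":[0,1,0],"angular":[0,4,0],"hand":-1},{"translation":[0,1,0],"angular":[0,4,0],"hand":-1},{"translation":[0,0,0],"angular":[0,2,0],"hand":-1},{"translation":[0,0,0],"angular":[0,0,0],"hand":-1}]'
python3 - <<'E'
from h import *
P,M,s=pose(); print(P,M.round(3),s['joint_positions'].round(3),s['width'])
z=np.array([.995,.104,0]);x=np.array([0,0,-1.]);m=np.stack([x,np.cross(z,x),z],1)
print(delta(np.array([.411,.347,.31]),m))
crop('top','t24.png',155,220,195,315,6.5)
E
```

```text
time: 26.05
ee_pos: [0.4332, 0.1073, 0.3217]
eef_rot: [0.685, 0.187, -0.681, 0.178]
ft_force: [0.3, 0.3, -0.9]
width: 0.0279
[0.43320698 0.10731447 0.3216705 ] [[ 0.003  0.498 -0.867]
 [ 0.015 -0.867 -0.498]
 [-1.    -0.011 -0.01 ]] [ 0.354 -0.083 -0.638  1.756 -0.063  1.446 -1.325] 0.027904746946080555
(array([-2.22, 23.97, -1.17]), array([ -0.4,  -1.1, 156.1]))
```

View pics/t24.png

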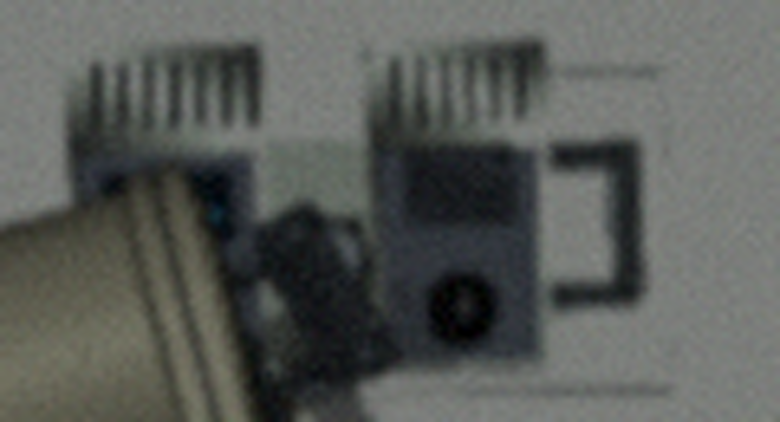

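```bash
python3 -m pendant '[{"translation":[-0.2,1,0],"angular":[0,0,8.2],"hand":-1},{"translation":[-0.2,1,0],"angular":[0,0,8.2],"hand":-1},{"translation":[-0.2,1,0],"angular":[0,0,8.2],"hand":-1},{"translation":[-0.2,1,0],"angular":[0,0,8.2],"hand":-1},{"translation":[-0.2,1,0],"angular":[0,0,8.2],"hand":-1},{"translation":[-0.2,1,0],"angular":[0,0,8.2],"hand":-1},{"translation":[-0.2,1,0],"angular":[0,0,8.2],"hand":-1},{"translation":[-0.2,1,0],"angular":[0,0,8.2],"hand":-1},{"translation":[-0.2,1,0],"angular":[0,0,8.2],"hand":-1},{"translation":[-0.2,1,0],"angular":[0,0,8.2],"hand":-1},{"translation":[-0.2,1,0],"angular":[0,0,8.2],"hand":-1},{"translation":[0,1,0],"angular":[0,0,8.2],"hand":-1},{"translation":[0,1,0],"angular":[0,0,8.2],"hand":-1},{"translation":[0,1,0],"angular":[0,0,8.2],"hand":-1},{"translation":[0,1,0],"angular":[0,0,8.2],"hand":-1},{"translation":[0,2,0],"angular":[0,0,8.2],"hand":-1},{"translation":[0,2,0],"angular":[0,0,8.2],"hand":-1},{"translation":[0,2,0],"angular":[0,0,8.2],"hand":-1},{"translation":[0,2,0],"angular":[0,0,8.2],"hand":-1},{"translation":[0,0,0],"angular":[0,0,0],"hand":-1}]'
python3 - <<'E'
from h import *
P,M,s=pose(); print(P,s['joint_positions'].round(3),s['width'])
z=np.array([.995,.104,0]);x=np.array([0,0,-1.]);m=np.stack([x,np.cross(z,x),z],1)
print(delta(np.array([.411,.347,.31]),m))
E
```

```text
time: 28.1
ee_pos: [0.4095, 0.3394, 0.3223]
eef_rot: [-0.04, 0.709, 0.035, 0.703]
ft_force: [-0.0, -0.1, -1.3]
width: 0.0278
[0.40951055 0.33941005 0.32228582] [-1.00e-03  1.96e-01 -8.84e-01  1.54e+00  1.50e-01  1.49e+00  7.87e-01] 0.027845525665097206
(array([ 0.15,  0.76, -1.23]), array([ 0.5, -0.5, -0.1]))
```

```bash
python3 -m pendant '[{"translation":[0.15,0.4,-0.3],"angular":[0.5,-0.5,0],"hand":-1},{"translation":[0,0.4,-0.5],"angular":[0,0,0],"hand":-1},{"translation":[0,0,-0.5],"angular":[0,0,0],"hand":-1},{"translation":[0,0,0],"angular":[0,0,0],"hand":-1}]'
python3 - <<'E'
from h import *
P,M,s=pose(); print(P,M[:,0].round(4))
crop('side','s25.png',160,290,200,320,4.6); crop('top','t25.png',155,220,195,315,6.5)
a=np.mean([r.camera('side').astype(float) for _ in range(4)],0)[225:275,235:285,::-1]
cv2.imwrite('pics/s25b.png',cv2.resize(np.clip((a-60)*1.6,0,255).astype(np.uint8),None,fx=11,fy=11,interpolation=cv2.INTER_CUBIC))
E
```

```text
time: 28.5
ee_pos: [0.412, 0.3445, 0.3084]
eef_rot: [-0.035, 0.707, 0.034, 0.706]
ft_force: [-0.2, -0.1, -1.5]
width: 0.0279
[0.41200515 0.34450728 0.30842684] [-0.0016 -0.0025 -1.    ]
```

View pics/s25b.png

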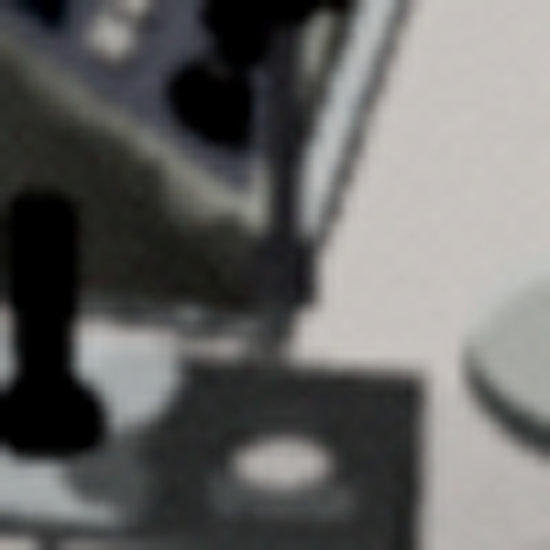

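View pics/t25.png

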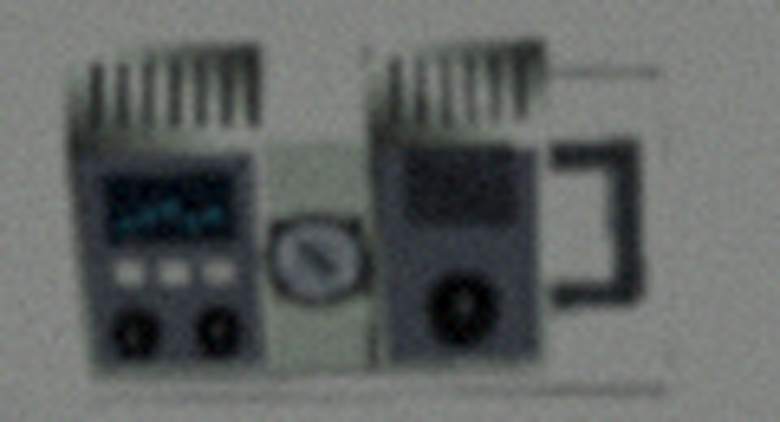

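```bash
python3 - <<'E'
from h import *
a=np.mean([r.camera('top').astype(float).mean(2) for _ in range(6)],0)
# slot orientation on plane: sample disc plane
C=np.array((.5207,.053,.087)); p,n,u,v=cdisc(C,1)
g=np.arange(-14,14.1,1)*1e-3
UU,VV=np.meshgrid(g,g,indexing='ij'); pts=C+UU.ravel()[:,None]*u+VV.ravel()[:,None]*v
q=proj('top',pts).astype(np.float32)
I=cv2.remap(a.astype(np.float32),q[:,1].reshape(UU.shape),q[:,0].reshape(UU.shape),cv2.INTER_CUBIC)
w=np.clip(np.percentile(I,60)-I,0,None); w[np.hypot(UU,VV)>.013]=0
mu,mv=(w*UU).sum()/w.sum(),(w*VV).sum()/w.sum()
S=np.cov(np.stack([UU.ravel(),VV.ravel()]),aweights=w.ravel()); e,V=np.linalg.eigh(S); d=V[:,1]
print(mu,mv,e,'slot dir u,v',d,'cw angle',np.degrees(np.arctan2(-d[1],d[0]))%180)
E
python3 -m pendant '[{"translation":[-0.05,0.25,0],"angular":[0,0,0],"hand":-1},{"translation":[0,0,-1],"angular":[0,0,0],"hand":-1},{"translation":[0,0,-2],"angular":[0,0,0],"hand":-1},{"translation":[0,0,-1.5],"angular":[0,0,0],"hand":-1},{"translation":[0,0,-1.5],"angular":[0,0,0],"hand":-1},{"translation":[0,0,0],"angular":[0,0,0],"hand":-1}]'
```

```text
-0.0007404124846339258 -0.0004456049996969995 [1.10276554e-05 3.64846726e-05] slot dir u,v [-0.76137105 -0.64831638] cw angle 139.58521617879057
time: 29.7
ee_pos: [0.4109, 0.3469, 0.247]
eef_rot: [-0.036, 0.708, 0.034, 0.705]
ft_force: [0.2, -0.1, -1.3]
width: 0.0276
```

```bash
python3 -m pendant '[{"translation":[0,0,-2],"angular":[0,0,0],"hand":-1},{"translation":[0,0,-2],"angular":[0,0,0],"hand":-1},{"translation":[0,0,-1.5],"angular":[0,0,0],"hand":-1},{"translation":[0,0,-1],"angular":[0,0,0],"hand":-1},{"translation":[0,0,-0.7],"angular":[0,0,0],"hand":-1},{"translation":[0,0,0],"angular":[0,0,0],"hand":-1},{"translation":[0,0,0],"angular":[0,0,0],"hand":-1}]'; python3 -m pendant '[{"translation":[0,0,-0.3],"angular":[0,0,0],"hand":-1},{"translation":[0,0,-0.2],"angular":[0,0,0],"hand":-1},{"translation":[0,0,0],"angular":[0,0,0],"hand":-1}]'
```

```text
time: 30.4
ee_pos: [0.4117, 0.3481, 0.1779]
eef_rot: [-0.035, 0.706, 0.035, 0.706]
ft_force: [-0.1, 0.6, -1.1]
width: 0.0273
time: 30.7
ee_pos: [0.4115, 0.3477, 0.1722]
eef_rot: [-0.036, 0.707, 0.034, 0.706]
ft_force: [0.4, -0.6, -1.5]
width: 0.0277
```

```bash
python3 -m pendant '[{"translation":[0,0,-0.2],"angular":[0,0,0],"hand":-1},{"translation":[0,0,0],"angular":[0,0,0],"hand":-1}]'; python3 -m pendant '[{"translation":[0,0,-0.2],"angular":[0,0,0],"hand":-1},{"translation":[0,0,0],"angular":[0,0,0],"hand":-1}]'
```

```text
time: 30.9
ee_pos: [0.4115, 0.3477, 0.1701]
eef_rot: [-0.036, 0.707, 0.034, 0.706]
ft_force: [-0.5, -1.5, -1.8]
width: 0.0274
time: 31.1
ee_pos: [0.4115, 0.3477, 0.1681]
eef_rot: [-0.036, 0.707, 0.034, 0.706]
ft_force: [-0.4, -0.1, -2.4]
width: 0.0278
```

```bash
python3 -m pendant '[{"translation":[0,0,-0.15],"angular":[0,0,0],"hand":-1},{"translation":[0,0,0],"angular":[0,0,0],"hand":-1}]'; python3 -m pendant '[{"translation":[0,0,-0.15],"angular":[0,0,0],"hand":-1},{"translation":[0,0,0],"angular":[0,0,0],"hand":-1}]'
python3 - <<'E'
from h import *
crop('side','s26.png',180,310,190,310,4.6)
E
```

```text
time: 31.3
ee_pos: [0.4116, 0.3478, 0.1676]
eef_rot: [-0.036, 0.706, 0.034, 0.706]
ft_force: [-3.1, -2.3, 7.1]
width: 0.0279
time: 31.5
ee_pos: [0.4116, 0.3479, 0.1675]
eef_rot: [-0.036, 0.706, 0.034, 0.706]
ft_force: [-7.5, -7.6, 22.2]
width: 0.0281
```

View pics/s26.png

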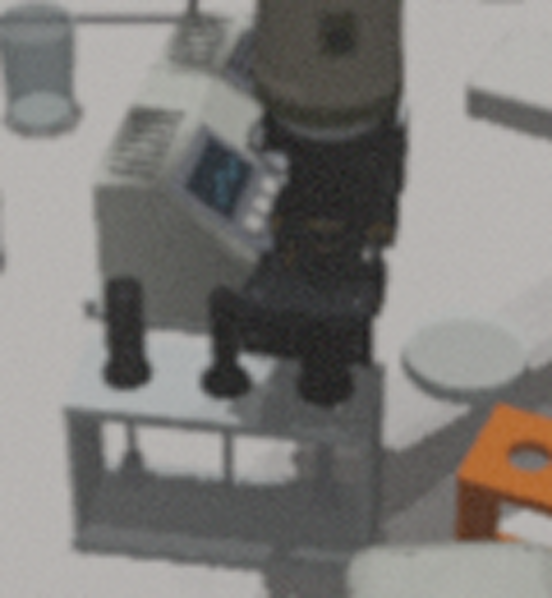

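Seated at the same height as when it was picked (0.1676). Back off the pressing, open to the earlier opening, and lift straight up.

```bash
python3 -m pendant '[{"translation":[0,0,0.2],"angular":[0,0,0],"hand":-1},{"translation":[0,0,0],"angular":[0,0,0],"hand":-0.2},{"translation":[0,0,0],"angular":[0,0,0],"hand":0.4},{"translation":[0,0,0],"angular":[0,0,0],"hand":0.4},{"translation":[0,0,0],"angular":[0,0,0],"hand":0.4},{"translation":[0,0,0],"angular":[0,0,0],"hand":0.4}]' 20; python3 -m pendant '[{"translation":[0,0,1],"angular":[0,0,0],"hand":0.4},{"translation":[0,0,2],"angular":[0,0,0],"hand":0.4},{"translation":[0,0,3],"angular":[0,0,0],"hand":0.4},{"translation":[0,0,4],"angular":[0,0,0],"hand":0.4},{"translation":[0,0,4],"angular":[0,0,0],"hand":0.4},{"translation":[-1,-3,3],"angular":[0,0,0],"hand":0.4},{"translation":[-1,-4,0],"angular":[0,0,0],"hand":0.4},{"translation":[-1,-4,0],"angular":[0,0,0],"hand":0.4},{"translation":[-1,-4,0],"angular":[0,0,0],"hand":0.4},{"translation":[0,0,0],"angular":[0,0,0],"hand":0.4}]'
python3 - <<'E'
from h import *
save('side','s27.png');save('top','t27.png')
a=cv2.imread('pics/side0.png')[170:310,190:330];b=cv2.imread('pics/s27.png')[170:310,190:330]
cv2.imwrite('pics/c27s.png',cv2.resize(np.hstack([a,b]),None,fx=2.8,fy=2.8,interpolation=cv2.INTER_CUBIC))
a=cv2.imread('pics/top0.png')[110:270,125:345];b=cv2.imread('pics/t27.png')[110:270,125:345]
cv2.imwrite('pics/c27t.png',cv2.resize(np.vstack([a,b]),None,fx=1.8,fy=1.8,interpolation=cv2.INTER_CUBIC))
E
```

```text
time: 32.15
ee_pos: [0.4115, 0.3478, 0.1672]
eef_rot: [-0.036, 0.707, 0.035, 0.706]
ft_force: [-0.5, 0.0, 0.8]
width: 0.0568
time: 33.15
ee_pos: [0.3713, 0.1935, 0.3384]
eef_rot: [-0.034, 0.706, 0.032, 0.707]
ft_force: [-0.1, 0.6, -0.9]
width: 0.0607
```

View pics/c27s.png

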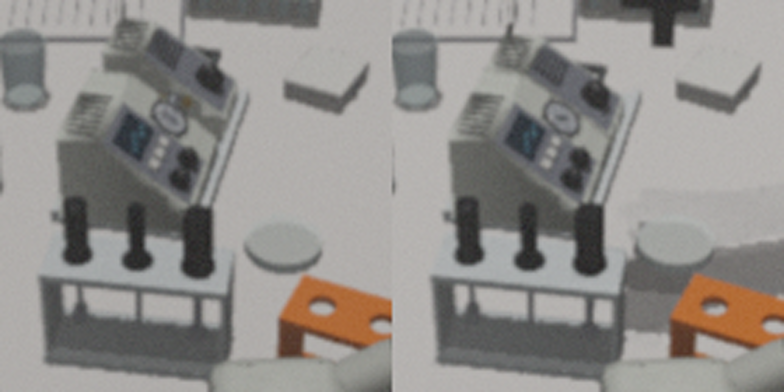

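View pics/c27t.png

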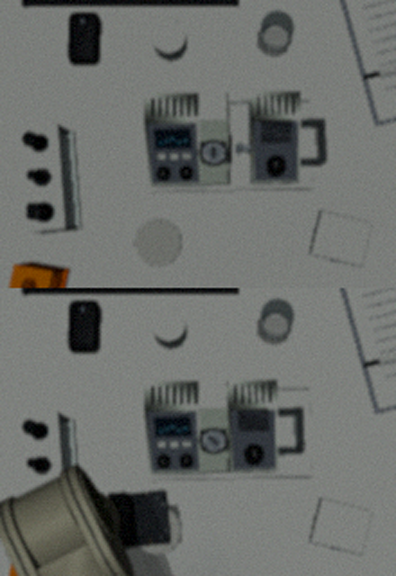

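Run:
```python
from h import *
s=r.read_state(); print(s['time'],s['ft_force'].round(1)); print(r.close_job())
```

```text
33.25 [-0.7  1.  -0.6]
the job is handed in; nothing more can be done
None
```

I docked the add-on unit, locked it with the square-handled screwdriver, put the driver back in its own hole and handed in the job at 33.25 s. My last checks all point to success.

**What I did**
- **Unit:** I pushed it home on its bow handle with the shut fingers, up to 13.9 N.
- **Cam lock:** I seated the blade in the slot and turned clockwise until the stop, where the torque reached about 0.5 N m. I then backed off a few degrees to unload the blade and withdrew.
- **Driver:** It went back into the end hole nearest the robot. The collar met the plate at a tool height of 0.1676 m, the same height as when I picked it up.

**What the last checks showed**
- **Cam angle:** The slot measured about 140° in the top picture, against 137.5° for the 2.4 rad stop.
- **Tightness:** No gap between the unit and the console can be seen. Its handle sits about 1 pixel (3.4 mm) closer than after the push alone. I could not measure the gap itself more finely than that.
- **Other things:** In the side view all three tools stand as at the start. Nothing else looks moved, though the arm partly hid the stand and petri dish in the last top picture. The arm was touching nothing when I handed in.

**What did not agree**
- The network's point for the cam disc was about 10 mm off my own fit to the disc's outline, so I used my fit.
- The arm could not reach the full 35° tilt over the slot, so I drove the disc at about 31°, within the slot's play.
- The driver sat about 2 mm off-centre in the fingers; I allowed for this when lining up and turning.

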